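# Open the child-resistant tub of sinkers

## Task

Open the leaning tub of sinkers for a customer: press its child-resistant cap down hard along the tub's axis, keep it pressed while you turn it counter-clockwise until it comes free, and lift it off. Set the cap down flat in the shallow steel tray, open side down, without dropping it, and leave the spool of line and the pliers where they are.

Things in the scene. Friction and masses are not known exactly. Their poses are not given: they have to be found in the camera images.
- stand: Fixed wooden display stand, base board 120 x 120 mm, that holds the tub leaning 30 degrees towards the stand's -x (the robot's side, give or take the stand's yaw). Origin: centre of its underside, z up. Nothing of it comes within 40 mm of the cap.
- tub: Grey round plastic tub with a paper band, 68 mm in diameter, fixed on the stand. Origin: centre of the tub's underside; z: along its leaning axis, out of its mouth, 30 degrees from vertical; y: level, sideways. Heights along z: shoulder from 58 mm, neck (40 mm wide) from 70 to 101 mm, locked cap from 82 to 112 mm. A spring sleeve in the neck pushes the cap up.
- cap: White ribbed round cap, 57 mm over the ribs, 30 mm high, loose, 25 to 50 g. Origin: centre of its open underside; z: out of its closed top. At the start locked on the tub, 82 mm along the tub's z, axes parallel to the tub's. Unpressed it turns only a few degrees and cannot be pulled off. Gripped by its sides it needs about 70 N of grip to be pressed without slipping.
- cap_top (a point): Centre of the cap's top face. Along its axis the cap rests at 7 N of spring; pressed 5 mm (14 N) it can turn, easily; at 7 mm (17 N) it stops hard. It opens counter-clockwise looking onto its top (positive about its z), never clockwise: free from about 40 degrees, next stop at about 80, so turn about 58, still pressed. Let up, the spring then lifts it 5 mm and it draws off along the axis.
- tray: Shallow rectangular tray of bare steel, fixed, 160 mm (x) by 140 mm (y), rim 12 mm high, walls and floor 4 mm thick. It lies to one side of the stand, left or right. Origin: centre of its underside; its inner floor is 4 mm above; z up.
- crate: Bystander, fixed: black open plastic crate of packets, 180 mm (x) by 140 mm (y) by 55 mm high, on the other side of the stand. Origin: centre of its underside.
- spool: Bystander, loose: spool of copper-coloured line, black flanges, 64 mm in diameter, 28 mm high, lying flat beyond the stand. Origin: centre of its underside.
- pliers: Bystander, loose: pliers with black grips, 135 mm long, about 52 mm wide, 12 mm high, lying beyond the stand, jaws to the left. Origin: on the table near their pivot; x points to the jaws.
Not all that is in view belongs to the job. What is meant by the cap is not purple, and is the smaller of those in its own colour. There is more than one size of the stand; the one meant has the size given above.

How it is judged:
By the outcome, as a careful person would: the job done as asked, in the order asked, and still so for the second after the job is handed in, with the robot touching nothing.
It also fails if it takes over 45 s, if anything falls off the work surface, if the arm or the gripper's body presses on something with over 40 N, if the wrist force passes 120 N, or if a joint passes its speed limit or range.

## Robot

A 6-joint arm with a two-finger parallel gripper is mounted at the origin on the work surface. World frame = base frame: x ahead of the robot, y to its left, z up, the work surface at z = 0. Lengths are in m, angles in rad, forces in N, time in s.
With the tool pointing down it reaches from about 0.35 to 0.875 m from the base axis. Payload 4.2 kg.
Tool frame: the origin (TCP) lies midway between the tips of the shut fingers; the grasp point (between the pads) lies 19 mm behind it; z points along the fingers, x is the direction in which the jaws open and shut, and the axes are right-handed (so a half turn about z gives the same grasp; the last joint's range is limited). The gripper opens to 85 mm and grips with 20 to 120 N. Pads are 22 mm wide; open, the fingers measure 114 mm over their backs; the gripper's body (76 mm by 85 mm) begins 54 mm behind the grasp point. The pads swing forward as they close: fully open they stand 13 mm farther back than shut.
Start: joints at [-1, 0.385, 0.008, 0, -1.194, -0.259], TCP at [0.192, -0.595, 0.231] pointing down, gripper open.
Joint ranges: [-3.14, 3.14], [-1.21, 2.06], [-1.07, 1.41], [-3.16, 2.05], [-2.99, -0.16], [-3.1, 3.1]. Speed limits (rad/s): [2.79, 2.79, 3.14, 3.14, 3.14, 3.14].

## Interface

Orientations are given as [roll, pitch, yaw] about the fixed x, y, z axes, in that order (R = Rz(yaw) Ry(pitch) Rx(roll)).
In Python, from rig import observe, imaging, job gives the robot as it stands.
- The arm moves only by the tool servo_tool, never from a script. Its argument "motion" is a list that holds one entry, the list of rows, each a list of 5 numbers: the shift along the tool's x, y, z in m, then the turn about the tool's z in degrees, then the finger opening in m, from 0 to 0.0854. A call has 1 to 8 rows; each row is the pose to reach, as a shift and turn from the pose commanded when the call began, along the tool's axes at that moment; what a row does not reach only later rows make up. A row lasts 1/10 s, in which the tool goes at most 50 mm and 8.59 degrees, less where a joint would pass 70% of its speed; a pose out of reach is approached as far as the arm can. A call with a gripper value outside its range is refused whole. The fingers move at their own pace and stop on an object; "grip_force" is the grip in N (left out, the last holds). Time passes only in rows, so rows that repeat a pose let the fingers close. It gives the time, the measured TCP pose, the force and the opening at its end, in the units of the state.
- observe(): the state, without advancing time (a new reading comes with each control period).
- imaging.snapshot(name): name is "scene" or "top" or "wrist"; returns a dict with "color" (480x640x3 uint8, blue, green, red), "mtx" (3x3 intrinsics, pixels), "R" (3x3) and "t" (3): a world point X has camera coordinates R X + t; the wrist camera has in their place "mount" (4x4, takes a point from camera to tool coordinates, whose origin is the TCP and whose axes are the tool frame's). Camera axes: x right, y down, z forward; pixel columns grow to the right and rows downward; lengths in m; the calibration is good to about 2 mm. A picture is of the moment at which its call begins: read the wrist's pose just before it. There is no depth.
- job.sign_off(): hands the job in, once; it reports no verdict.
The state is a dict: "t": time; "q": joint angles; "joint_vel": joint speeds; "tau": joint torques, N m; "position": TCP position; "eef_rot": TCP orientation; "force": force on the tool from outside, world axes, zero at the start; "torque": the same for the moment, N m; "finger_gap": opening from 0.0 (shut) to 1.0 (fully open).
Only numpy, scipy, OpenCV 4.12 (cv2) and the standard library are available. Lean on these libraries where they do the work, as an engineer would, in place of code of your own. Each camera call takes 0.05 s, during which the arm holds its last target. There are 200 camera calls.

## Working session

There is one attempt and no reset: what is moved stays moved. The work goes in short steps, Python scripts to look and compute and a tool call to move; the robot and the scene stay as the last step left them, time stands still between calls to the robot, and variables do not carry over. Pictures are saved under pics/ and viewed, about 8 in all and at most 12, crops included, and the job is handed in when it is done.

Besides the shell and the picture viewer there is one more tool, called after "Request:" as a command line: name --argument value ..., lists and objects as JSON in quotes. servo_tool: Moves the arm, as the interface text tells. Its arguments: {"type":"object","properties":{"motion":{"type":"array","items":{"type":"array","items":{"type":"array","items":{"type":"number"}}}},"grip_force":{"type":"number"}},"required":["motion"]}

```bash
mkdir -p pics; ls
python3 - <<'E'
from rig import observe, imaging
import cv2,numpy as np
s=observe(); print(s)
for n in ("scene","top"):
    d=imaging.snapshot(n); cv2.imwrite(f"pics/{n}0.png",d["color"]); np.savez(f"pics/{n}0.npz",**d)
    print(n,d["mtx"].tolist(),d["R"].tolist(),d["t"].tolist())
E
```

```text
pics
{'t': 0.0, 'q': array([-1.00040156e+00,  3.85565789e-01,  6.63492986e-03, -5.16606521e-04,
       -1.19398747e+00, -2.58568497e-01]), 'joint_vel': array([-0.00105038,  0.00021071, -0.00013917, -0.0009947 , -0.00128481,
       -0.00142428]), 'tau': array([-5.17508142e-04, -3.92292631e+01,  1.88399756e+01,  4.18610528e+00,
       -4.60855590e-03, -3.45145693e-06]), 'position': array([ 0.19157629, -0.59430666,  0.23021695]), 'eef_rot': array([-3.14151406e+00, -2.17422553e-03,  1.88243191e+00]), 'force': array([ 0.35846458, -0.43259789,  0.46934926]), 'torque': array([-0.02772949, -0.01687736, -0.05084375]), 'finger_gap': 1.0000050375169705}
scene [[621.8222575203491, 0.0, 323.06708815038706], [0.0, 621.8222575203491, 231.08559312580968], [0.0, 0.0, 1.0]] [[-0.5868216826935436, 0.8096275057181584, -0.011983935301534398], [0.6977890104081368, 0.4981417340032819, -0.5147283844882041], [-0.41076855974423265, -0.3104160350703501, -0.8572695465819673]] [0.29920944546258854, -0.3081520793896917, 1.5346810194179235]
top [[492.7328698111882, 0.0, 320.4059631654392], [0.0, 492.7328698111882, 228.45119322886234], [0.0, 0.0, 1.0]] [[0.005822175495577918, -0.9996407673105866, 0.026161777523722635], [-0.9923654607043115, -0.008998943510025989, -0.12300329839814521], [0.12319453995051277, -0.02524589761536374, -0.9920613640193717]] [-0.011572996149099296, 0.5377526106638364, 1.146081879364709]
```

View pics/scene0.png

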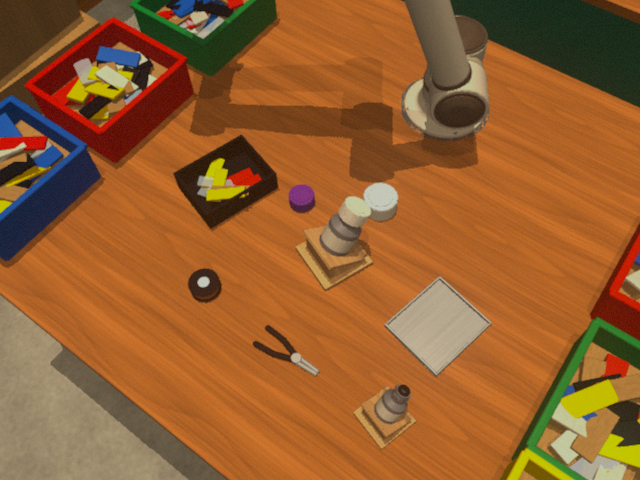

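View pics/top0.png

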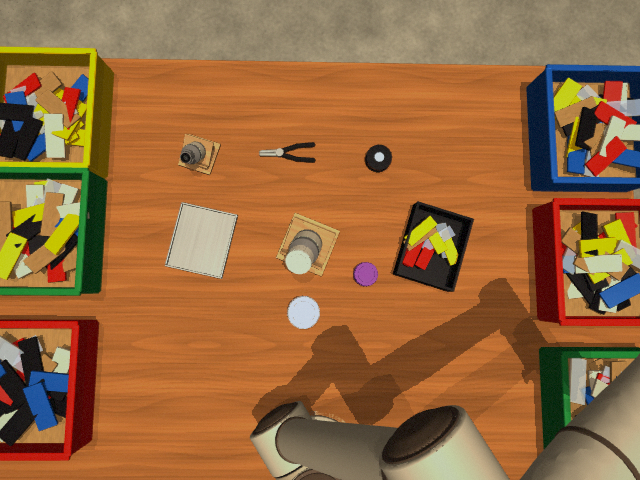

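The cap on the large stand is at scene (356,210) and top (299,260). The other candidates are a larger loose white cap at scene (380,201) / top (303,312), a purple one at scene (302,198), and a small stand with a dark cap at scene (385,415). The one meant is the smaller white cap, locked on the 120 mm stand. Next I'll confirm it in an enlarged crop and measure.

```bash
cat > h.py <<'E'
import numpy as np, cv2
def ray(d,px):
    c=-d["R"].T@d["t"]; v=d["R"].T@np.linalg.inv(d["mtx"])@np.array([px[0],px[1],1.0]); return c,v/np.linalg.norm(v)
def plane(d,px,z):
    c,v=ray(d,px); return c+v*(z-c[2])/v[2]
def tri(rs):
    A=sum(np.eye(3)-np.outer(v,v) for c,v in rs); b=sum((np.eye(3)-np.outer(v,v))@c for c,v in rs)
    X=np.linalg.solve(A,b); return X,[np.linalg.norm((np.eye(3)-np.outer(v,v))@(X-c)) for c,v in rs]
def proj(d,X):
    p=d["mtx"]@(d["R"]@np.asarray(X)+d["t"]); return p[:2]/p[2]
E
python3 - <<'E'
import numpy as np,cv2
from h import *
ims=[]
for n,(u,v) in (("scene",(345,235)),("top",(305,265))):
    d=dict(np.load(f"pics/{n}0.npz")); im=d["color"]; h=cv2.cvtColor(im,cv2.COLOR_BGR2HSV)
    c=im[v-60:v+60,u-60:u+60]; ims.append(cv2.resize(c,(396,396),interpolation=cv2.INTER_CUBIC))
    m=((h[...,1]<75)&(h[...,2]>150)).astype(np.uint8)
    k,l,st,ce=cv2.connectedComponentsWithStats(m)
    for i in range(1,k):
        if st[i,4]>60 and abs(ce[i]-(u,v)).max()<160: print(n,st[i],ce[i].round(1),np.median(h[l==i],axis=0))
    if n=="top":
        for i in range(1,k):
            if st[i,4]>2500 and abs(ce[i]-(201,241)).max()<20:
                cs=max(cv2.findContours((l==i).astype(np.uint8),0,2)[0],key=cv2.contourArea); r=cv2.minAreaRect(cs)
                print("tray",r,plane(d,r[0],.012),[plane(d,p,.012).round(4).tolist() for p in cv2.boxPoints(r)])
    print(n,im[v-60:v+60:6,u].tolist() if 0 else "")
cv2.imwrite("pics/crop1.png",np.hstack(ims))
E
```

```text
scene [458  60  19  31 182] [470.3  79.2] [ 24.  69. 194.]
scene [405  80  18  31 266] [412.4  95.7] [ 25.  67. 195.]
scene [199 177  13  12  98] [205.8 181.6] [ 25.  62. 178.]
scene [ 344  182   54   36 1136] [372.8 199.9] [ 34.   22.5 198. ]
scene [198 277  11  10  91] [203.  281.5] [ 36.  14. 198.]
scene [ 385  277  106   98 5019] [437.4 325.4] [ 19.  56. 182.]
scene [291 353  27  22 196] [303.3 363. ] [ 18.  57. 180.]
scene 
top [260 148  23   8 110] [272.3 151.9] [ 23.  41. 192.]
top [375 152   9  10  69] [379.  156.6] [100.  19. 215.]
top [ 165  203   72   76 3644] [201.1 240.3] [ 23.  39. 200.]
top [436 223  19  19 204] [444.7 231.2] [ 94.  21. 177.]
top [422 239  11  11  63] [427.5 244.4] [168.  34. 181.]
top [285 245  28  29 594] [298.9 259.4] [ 41.  32. 211.]
top [287 296  33  33 841] [303.1 312.1] [106.  27. 224.]
tray ((200.26473999023438, 239.94119262695312), (57.723480224609375, 66.69729614257812), 14.03624439239502) [0.50988562 0.28193357 0.012     ] [[0.4482, 0.3657, 0.012], [0.6058, 0.3336, 0.012], [0.5726, 0.1968, 0.012], [0.4157, 0.2312, 0.012]]
top
```

View pics/crop1.png

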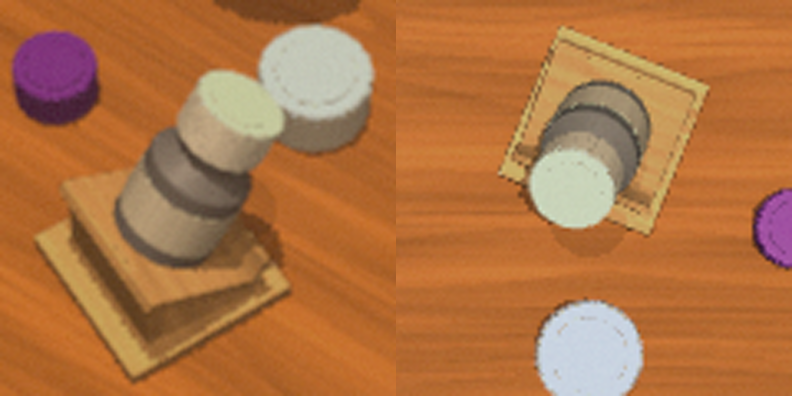

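The crop confirms it: the ivory-white cap is locked on the leaning tub, with its top face at scene ≈(357,207) and top ≈(298,261). The loose bluish-white one in front is bigger. Stand yaw is about −21°.

Run:
```python
import numpy as np,cv2
from h import *
D={n:dict(np.load(f"pics/{n}0.npz")) for n in ("scene","top")}
rs=[];out=[]
for n,g in (("scene",(357,207)),("top",(298,262))):
    d=D[n]; h=cv2.cvtColor(cv2.GaussianBlur(d["color"],(3,3),0),cv2.COLOR_BGR2HSV)
    print(n,h[g[1]-16:g[1]+18:3,g[0]].tolist())
    s=h[g[1],g[0]].astype(int)
    m=(abs(h[...,0].astype(int)-s[0])<10)&(abs(h[...,1].astype(int)-s[1])<22)&(abs(h[...,2].astype(int)-s[2])<25)
    b=np.zeros_like(m); b[g[1]-22:g[1]+22,g[0]-22:g[0]+22]=1
    k,l=cv2.connectedComponents((m&b).astype(np.uint8)); mm=(l==l[g[1],g[0]]).astype(np.uint8)
    c=max(cv2.findContours(mm,0,cv2.CHAIN_APPROX_NONE)[0],key=cv2.contourArea); e=cv2.fitEllipse(cv2.convexHull(c)); print("ell",e,mm.sum()); rs.append(ray(d,e[0]))
X,r=tri(rs); print("captop",X.round(4),np.round(r,4))
B=np.array([plane(D["top"],p,.012) for p in [(294.1,213.2),(339.8,232.3),(322.3,275.9),(276.5,258)]]); 
print("board",B.mean(0).round(4),np.linalg.norm(B-np.roll(B,1,0),axis=1).round(4))
e=[B[0]-B[3],B[1]-B[2]]; f=[B[3]-B[2],B[0]-B[1]]
yaws=[np.arctan2(v[1],v[0]) for v in e]+[np.arctan2(-v[0],v[1]) for v in f]; print("yaws",np.rad2deg(yaws).round(1))
dd=X-B.mean(0); print("board->cap dir",np.rad2deg(np.arctan2(-dd[1],-dd[0])),dd)
print("decoy",plane(D["top"],(303.1,312.1),.03))
```

```text
scene [[13, 193, 180], [13, 193, 178], [18, 106, 192], [32, 55, 199], [33, 56, 200], [32, 55, 199], [32, 56, 200], [31, 55, 196], [22, 68, 185], [17, 82, 164], [17, 84, 154], [17, 82, 146]]
ell ((358.0892639160156, 206.15536499023438), (16.136995315551758, 27.705076217651367), 118.45906829833984) 340
top [[18, 69, 163], [22, 52, 177], [42, 32, 213], [40, 32, 210], [43, 31, 211], [42, 31, 211], [42, 31, 211], [42, 31, 211], [42, 31, 212], [24, 50, 195], [13, 186, 171], [13, 189, 167]]
ell ((297.9118957519531, 261.3778381347656), (21.732158660888672, 24.440940856933594), 112.76140594482422) 422
captop [0.4518 0.0435 0.15  ] [0.0005 0.0005]
board [0.5005 0.0213 0.012 ] [0.1172 0.1209 0.1142 0.1186]
yaws [-20.5 -21.6 -20.9 -22.4]
board->cap dir -24.524375579529586 [-0.04865543  0.02219856  0.13799551]
decoy [0.33988674 0.03185243 0.03      ]
```

Request:
servo_tool --motion '[[[0.008,0.04,-0.01,0,0.085],[0.016,0.08,-0.02,0,0.085],[0.024,0.12,-0.03,0,0.085],[0.032,0.17,-0.04,0,0.085],[0.04,0.21,-0.05,0,0.085],[0.05,0.25,-0.06,0,0.085],[0.055,0.29,-0.07,0,0.085],[0.06,0.33,-0.07,0,0.085]]]'

```text
t: 0.9
position: [0.4891, -0.4357, 0.3029]
eef_rot: [3.14, 0.002, 1.883]
force: [0.3, -0.4, -0.5]
finger_gap: 0.993
```

Request:
servo_tool --motion '[[[0.008,0.04,0,0,0.085],[0.016,0.08,0,0,0.085],[0.024,0.12,0,0,0.085],[0.032,0.17,0,0,0.085],[0.04,0.21,0,0,0.085],[0.05,0.25,0,0,0.085],[0.06,0.29,0,0,0.085]]]'

```text
t: 1.6
position: [0.7462, -0.2893, 0.3004]
eef_rot: [-3.14, -0.001, 1.883]
force: [1.1, -0.3, 0.8]
finger_gap: 0.995
```

Request:
servo_tool --motion '[[[-0.019,0.023,0,0,0.085],[-0.038,0.046,0,0,0.085],[-0.057,0.07,0,0,0.085],[-0.076,0.093,0,0,0.085],[-0.095,0.116,0,0,0.085],[-0.114,0.139,0,0,0.085]]]'

```text
t: 2.2
position: [0.8552, -0.3337, 0.2719]
eef_rot: [3.119, 0.022, 1.883]
force: [-0.1, -0.2, 0.1]
finger_gap: 0.996
```

```bash
python3 -c "
from rig import observe
s=observe();print(s['q'].round(3),s['position'].round(4),s['eef_rot'].round(3))"
```

```text
[-0.194  1.073  1.405  0.008 -1.873 -1.062] [ 0.8552 -0.3337  0.2719] [3.119 0.022 1.883]
```

Request:
servo_tool --motion '[[[-0.03,0.037,0,0,0.085],[-0.06,0.075,0,0,0.085],[-0.1,0.12,0,0,0.085],[-0.13,0.15,0,0,0.085]]]'

```text
t: 2.6
position: [0.8801, -0.3455, 0.2393]
eef_rot: [3.086, 0.05, 1.881]
force: [-1.0, -0.5, -0.1]
finger_gap: 0.996
```

```bash
cat > st.py <<'E'
from rig import observe
import numpy as np
from scipy.spatial.transform import Rotation as Ro
s=observe();R=Ro.from_euler('xyz',s['eef_rot']).as_matrix()
z=R[:,2];print('t',round(s['t'],2),s['q'].round(3),s['position'].round(4),'z',z.round(3),'tilt',np.rad2deg(np.arccos(-z[2])).round(1),'az',np.rad2deg(np.arctan2(z[1],z[0])).round(1),'x',R[:,0].round(3),'F',s['force'].round(1),'gap',round(s['finger_gap']*85.4,1))
E
python3 st.py
```

```text
t 2.6 [-0.199  1.112  1.408  0.017 -1.793 -1.055] [ 0.8801 -0.3455  0.2393] z [ 0.068 -0.031 -0.997] tilt 4.3 az -24.2 x [-0.305  0.951 -0.05 ] F [-1.  -0.5 -0.1] gap 85.1
```

Request:
servo_tool --motion '[[[-0.03,0.037,-0.02,0,0.085],[-0.06,0.075,-0.04,0,0.085],[-0.1,0.12,-0.06,0,0.085],[-0.13,0.15,-0.08,0,0.085],[-0.16,0.19,-0.1,0,0.085],[-0.19,0.23,-0.12,0,0.085],[-0.22,0.27,-0.14,0,0.085],[-0.25,0.31,-0.16,0,0.085]]]'

```text
t: 3.4
position: [0.8847, -0.3479, 0.2538]
eef_rot: [3.06, 0.075, 1.88]
force: [0.2, -0.3, -0.1]
finger_gap: 0.993
```

```bash
python3 st.py
```

```text
t 3.4 [-0.198  1.099  1.407  0.026 -1.772 -1.055] [ 0.8847 -0.3479  0.2538] z [ 0.101 -0.046 -0.994] tilt 6.4 az -24.6 x [-0.303  0.95  -0.075] F [ 0.2 -0.3 -0.1] gap 84.8
```

Request:
servo_tool --motion '[[[0.03,-0.037,0,0,0.085],[0.06,-0.075,0,0,0.085],[0.1,-0.12,0,0,0.085]]]'

```text
t: 3.7
position: [0.8114, -0.3177, 0.2448]
eef_rot: [3.06, 0.075, 1.879]
force: [0.5, 0.1, 1.4]
finger_gap: 0.993
```

```bash
python3 st.py
```

```text
t 3.7 [-0.179  0.791  0.741  0.028 -1.413 -1.083] [ 0.8114 -0.3177  0.2448] z [ 0.1   -0.047 -0.994] tilt 6.3 az -25.0 x [-0.303  0.95  -0.075] F [0.5 0.1 1.4] gap 84.8
```

Request:
servo_tool --motion '[[[0.017,0.028,-0.014,0,0.085],[0.033,0.055,-0.028,0,0.085]]]'

```text
t: 3.9
position: [0.8463, -0.2678, 0.2716]
eef_rot: [3.074, 0.068, 1.879]
force: [1.3, -1.2, 2.7]
finger_gap: 0.994
```

Request:
servo_tool --motion '[[[-0.03,0.04,0.005,0,0.085],[-0.06,0.08,0.01,0,0.085]]]'

```text
t: 4.1
position: [0.9031, -0.2839, 0.2767]
eef_rot: [3.041, 0.089, 1.88]
force: [2.2, -0.5, 1.2]
finger_gap: 0.998
```

Request:
servo_tool --motion '[[[-0.03,0.04,0.005,0,0.085],[-0.06,0.08,0.01,0,0.085]]]'

```text
t: 4.3
position: [0.9236, -0.294, 0.2394]
eef_rot: [3.028, 0.101, 1.878]
force: [-0.1, -0.2, -1.0]
finger_gap: 0.993
```

Request:
servo_tool --motion '[[[-0.03,0.04,0.005,0,0.085]]]'

```text
t: 4.4
position: [0.9366, -0.3002, 0.2373]
eef_rot: [2.995, 0.127, 1.873]
force: [0.9, -1.0, 2.6]
finger_gap: 0.994
```

Request:
servo_tool --motion '[[[-0.03,0.04,0.005,0,0.085]]]'

```text
t: 4.5
position: [0.9491, -0.3054, 0.2298]
eef_rot: [2.968, 0.147, 1.87]
force: [-0.1, 0.7, 0.1]
finger_gap: 0.997
```

```bash
python3 st.py
```

```text
t 4.5 [-0.133  1.137  1.408  0.059 -1.622 -1.116] [ 0.9491 -0.3054  0.2298] z [ 0.208 -0.087 -0.974] tilt 13.0 az -22.8 x [-0.292  0.945 -0.147] F [-0.1  0.7  0.1] gap 85.1
```

Request:
servo_tool --motion '[[[-0.03,0.04,-0.005,0,0.085]]]'

```text
t: 4.6
position: [0.9578, -0.3091, 0.2287]
eef_rot: [2.945, 0.164, 1.867]
force: [0.1, 0.0, -1.3]
finger_gap: 0.992
```

Request:
servo_tool --motion '[[[-0.03,0.04,-0.005,0,0.085]]]'

```text
t: 4.7
position: [0.9663, -0.3127, 0.2338]
eef_rot: [2.918, 0.186, 1.862]
force: [-0.4, 0.2, -0.1]
finger_gap: 0.992
```

Request:
servo_tool --motion '[[[-0.03,0.04,-0.005,0,0.085]]]'

```text
t: 4.8
position: [0.9743, -0.3161, 0.2393]
eef_rot: [2.891, 0.206, 1.857]
force: [-0.3, 1.2, 0.7]
finger_gap: 0.996
```

Request:
servo_tool --motion '[[[-0.03,0.04,-0.005,0,0.085]]]'

```text
t: 4.9
position: [0.9819, -0.3192, 0.2451]
eef_rot: [2.864, 0.226, 1.852]
force: [0.5, -0.3, -0.4]
finger_gap: 0.994
```

```bash
python3 st.py
```

```text
t 4.9 [-0.134  1.137  1.408  0.087 -1.496 -1.116] [ 0.9819 -0.3192  0.2451] z [ 0.323 -0.131 -0.937] tilt 20.4 az -22.1 x [-0.27   0.936 -0.224] F [ 0.5 -0.3 -0.4] gap 84.9
```

Request:
servo_tool --motion '[[[-0.03,0.04,0,0,0.085]]]'

```text
t: 5.0
position: [0.9905, -0.3228, 0.2484]
eef_rot: [2.837, 0.246, 1.846]
force: [0.2, -1.5, 0.2]
finger_gap: 0.993
```

Request:
servo_tool --motion '[[[-0.03,0.04,0,0,0.085]]]'

```text
t: 5.1
position: [0.9986, -0.326, 0.2513]
eef_rot: [2.812, 0.264, 1.839]
force: [0.1, 0.1, -0.4]
finger_gap: 0.994
```

Request:
servo_tool --motion '[[[-0.03,0.04,0,0,0.085]]]'

```text
t: 5.2
position: [1.0062, -0.3291, 0.2564]
eef_rot: [2.786, 0.283, 1.832]
force: [0.4, 0.1, 0.2]
finger_gap: 0.996
```

Request:
servo_tool --motion '[[[-0.03,0.04,0,0,0.085]]]'

```text
t: 5.3
position: [1.0132, -0.3319, 0.2632]
eef_rot: [2.759, 0.302, 1.825]
force: [0.4, 1.1, 0.2]
finger_gap: 0.994
```

Request:
servo_tool --motion '[[[-0.03,0.04,0,0,0.085]]]'

```text
t: 5.4
position: [1.0197, -0.3345, 0.2711]
eef_rot: [2.732, 0.32, 1.817]
force: [-0.7, -0.1, -0.8]
finger_gap: 0.995
```

```bash
python3 st.py
```

```text
t 5.4 [-0.135  1.136  1.407  0.123 -1.342 -1.12 ] [ 1.0197 -0.3345  0.2711] z [ 0.456 -0.183 -0.871] tilt 29.4 az -21.8 x [-0.231  0.921 -0.315] F [-0.7 -0.1 -0.8] gap 85.0
```

Request:
servo_tool --motion '[[[0.025,-0.02,-0.018,0,0.085],[0.055,-0.043,-0.038,0,0.085],[0.087,-0.067,-0.06,0,0.085],[0.119,-0.092,-0.082,0,0.085],[0.15,-0.116,-0.103,0,0.085],[0.182,-0.141,-0.125,0,0.085],[0.214,-0.165,-0.147,0,0.085],[0.24,-0.186,-0.165,0,0.085]]]'

```text
t: 6.2
position: [0.7461, -0.1581, 0.2702]
eef_rot: [2.732, 0.319, 1.818]
force: [-0.2, 1.3, 1.2]
finger_gap: 0.999
```

Request:
servo_tool --motion '[[[0.032,-0.025,-0.022,4,0.085],[0.065,-0.05,-0.045,9,0.085],[0.098,-0.076,-0.067,14,0.085],[0.13,-0.101,-0.09,20,0.085],[0.165,-0.128,-0.113,26,0.085],[0.2,-0.155,-0.137,32,0.085],[0.235,-0.182,-0.162,37,0.085],[0.268,-0.207,-0.184,40,0.085]]]'

```text
t: 7.0
position: [0.427, 0.0414, 0.2746]
eef_rot: [2.647, -0.002, 1.199]
force: [0.3, 0.9, 0.1]
finger_gap: 0.991
```

```bash
python3 st.py
python3 - <<'E'
from rig import observe, imaging
import cv2,numpy as np
from scipy.spatial.transform import Rotation as Ro
from h import *
s=observe(); d=imaging.snapshot("wrist"); cv2.imwrite("pics/w1.png",d["color"])
T=np.eye(4);T[:3,:3]=Ro.from_euler('xyz',s['eef_rot']).as_matrix();T[:3,3]=s['position']
C=np.linalg.inv(T@d["mount"]); d=dict(color=d["color"],mtx=d["mtx"],R=C[:3,:3],t=C[:3,3]); np.savez("pics/w1.npz",**d)
a=np.array([-.465,.183,.866]); X=np.array([.4518,.0435,.15])
print(d["mount"] if "mount" in d else "", proj(d,X),proj(d,X-.112*a))
E
```

```text
t 7.0 [ 0.732 -0.201 -0.845  0.635 -0.795 -3.098] [0.427  0.0414 0.2746] z [ 0.443 -0.171 -0.88 ] tilt 28.3 az -21.1 x [0.363 0.932 0.002] F [0.3 0.9 0.1] gap 84.7
 [327.46334857 184.41737878] [323.80946136 175.77999094]
```

View pics/w1.png

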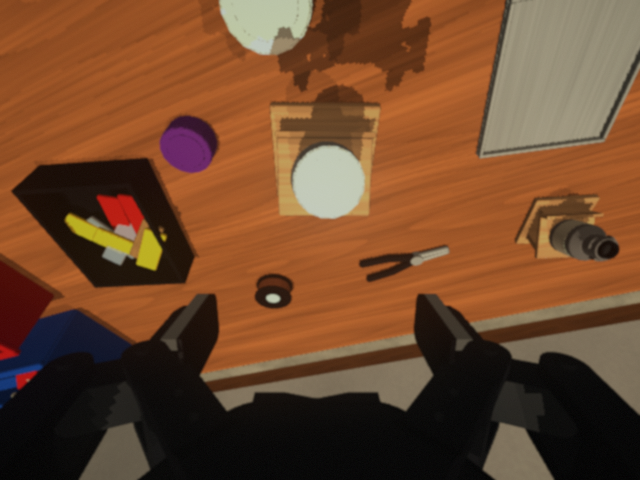

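```bash
cat > go.py <<'E'
# tool-axis shift from present TCP to point at height H (m) along the axis above cap-top X
import numpy as np,sys
from rig import observe
from scipy.spatial.transform import Rotation as Ro
s=observe();R=Ro.from_euler('xyz',s['eef_rot']).as_matrix()
def shift(P): return (R.T@(np.asarray(P)-s['position'])).round(4)
E
python3 - <<'E'
from h import *; from go import *
d=dict(np.load("pics/w1.npz")); h=cv2.cvtColor(cv2.GaussianBlur(d["color"],(3,3),0),cv2.COLOR_BGR2HSV)
m=((h[...,1]<70)&(h[...,2]>120)).astype(np.uint8); k,l=cv2.connectedComponents(m); mm=(l==l[181,328]).astype(np.uint8)
c=max(cv2.findContours(mm,0,1)[0],key=cv2.contourArea); e=cv2.fitEllipse(c); print(e)
X=np.array([.4518,.0435,.15]); a=np.array([-.465,.183,.866]); o,v=ray(d,e[0]); P=o+v*((X-o)@a)/(v@a); print("wrist capXY on plane",P.round(4),"dist",np.linalg.norm(P-o))
for n in ("scene","top"):
    q=dict(np.load(f"pics/{n}0.npz")); print(n,proj(q,P))
rs=[ray(d,e[0]),ray(dict(np.load("pics/scene0.npz")),(358.1,206.2)),ray(dict(np.load("pics/top0.npz")),(297.9,261.4))]
P3,r=tri(rs); print("tri3",P3.round(4),np.round(r,4))
for H in (.06,0): print(H,shift(P3+a*H))
E
```

```text
((328.0208435058594, 181.4364471435547), (71.36713409423828, 72.06270599365234), 18.743427276611328)
wrist capXY on plane [0.4501 0.0446 0.1488] dist 0.2650855974626187
scene [358.79491721 206.1402462 ]
top [297.16296744 262.33380254]
tri3 [0.4512 0.0436 0.148 ] [0.0009 0.0007 0.001 ]
0.06 [ 0.0088 -0.0414  0.0649]
0 [ 0.0082 -0.0398  0.1249]
```

Request:
servo_tool --motion '[[[0.005,-0.02,0.02,-7,0.085],[0.0085,-0.04,0.045,-14,0.085],[0.0085,-0.04,0.07,-20,0.085],[0.0085,-0.04,0.095,-20,0.085],[0.0085,-0.04,0.095,-20,0.085]]]'

```text
t: 7.55
position: [0.4421, 0.0442, 0.1729]
eef_rot: [2.675, 0.162, 1.507]
force: [-0.2, -1.6, -0.0]
finger_gap: 0.998
```

```bash
python3 st.py
python3 - <<'E'
from rig import imaging
from h import *; from go import *
d=imaging.snapshot("wrist"); sc=imaging.snapshot("scene")
T=np.eye(4);T[:3,:3]=R;T[:3,3]=s['position'];C=np.linalg.inv(T@d["mount"]); w=dict(mtx=d["mtx"],R=C[:3,:3],t=C[:3,3])
a=np.array([-.465,.183,.866]);P=np.array([.4510,.0438,.148])
print(proj(w,P)); 
for H in (.03,0,-.036): print(H,shift(P+a*H))
i2=sc["color"][130:330,220:487]; cv2.imwrite("pics/c2.png",np.hstack([cv2.resize(d["color"],(400,300)),cv2.resize(i2,(400,300),interpolation=cv2.INTER_CUBIC)]))
E
```

```text
t 7.55 [ 0.536 -0.037 -1.067  1.069 -0.439 -3.096] [0.4421 0.0442 0.1729] z [ 0.44  -0.172 -0.882] tilt 28.2 az -21.4 x [ 0.063  0.985 -0.161] F [-0.2 -1.6 -0. ] gap 85.2
[320.76980803 270.84645812]
0.03 [ 0.0045 -0.004  -0.004 ]
0 [ 0.0041 -0.0031  0.026 ]
-0.036 [ 0.0037 -0.0021  0.0619]
```

View pics/c2.png

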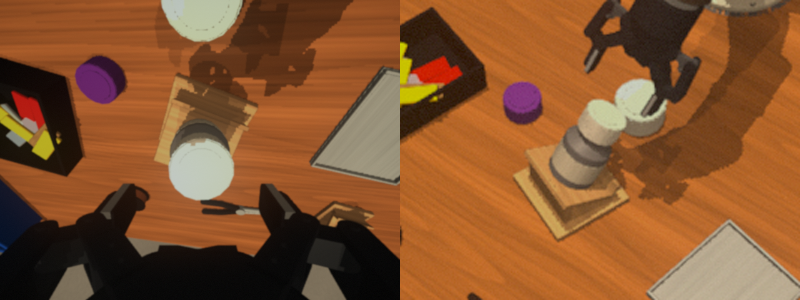

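Arm joints 3 and 6 are at their limits here. I'll fit the kinematics from the logged poses, then look for a jaw yaw that leaves room for the turn.

```bash
cat > kin.py <<'E'
import numpy as np
from scipy.optimize import least_squares
from scipy.spatial.transform import Rotation as Ro
lo=np.array([-3.14,-1.21,-1.07,-3.16,-2.99,-3.1]);hi=np.array([3.14,2.06,1.41,2.05,-.16,3.1])
AX=np.array([[0,0,1],[0,1,0],[0,-1,0],[-1,0,0],[0,-1,0],[-1,0,0]],float)
R0=None
def fk(q,p,s4=1.0):
    # p: x2,z2 shoulder; dx3,dz3 elbow from shoulder; dx5,dz5 wrist from elbow; y lateral; L tool; dy6,dz6
    off=np.array([[0,0,0],[p[0],p[6],p[1]],[p[2],0,p[3]],[p[4],0,p[5]],[0,0,0],[0,p[8],p[9]],[p[7],0,0]])
    R=np.eye(3);x=np.zeros(3)
    for i in range(6):
        x=x+R@off[i]; ax=AX[i]*(s4 if i==3 else 1); R=R@Ro.from_rotvec(ax*q[i]).as_matrix()
    # tool: z along x, yaw convention tool at pointing-down gives yaw=q1+q6+pi
    return x+R@off[6], R@M
M=np.eye(3)
def setM():
    global M
    q=np.array([0,0,0,0,-np.pi/2,0]); R=np.eye(3)
    for i in range(6): R=R@Ro.from_rotvec(AX[i]*q[i]).as_matrix()
    M=R.T@Ro.from_euler('xyz',[np.pi,0,np.pi]).as_matrix()
setM()
D=[([-1.0004,.38557,.00663,-.0005,-1.19399,-.25857],[.19158,-.59431,.23022],[-3.1415,-.0022,1.8824]),
([-.194,1.073,1.405,.008,-1.873,-1.062],[.8552,-.3337,.2719],[3.119,.022,1.883]),
([-.199,1.112,1.408,.017,-1.793,-1.055],[.8801,-.3455,.2393],[3.086,.05,1.881]),
([-.198,1.099,1.407,.026,-1.772,-1.055],[.8847,-.3479,.2538],[3.06,.075,1.88]),
([-.179,.791,.741,.028,-1.413,-1.083],[.8114,-.3177,.2448],[3.06,.075,1.879]),
([-.133,1.137,1.408,.059,-1.622,-1.116],[.9491,-.3054,.2298],[2.968,.147,1.87]),
([-.134,1.137,1.408,.087,-1.496,-1.116],[.9819,-.3192,.2451],[2.864,.226,1.852]),
([-.135,1.136,1.407,.123,-1.342,-1.12],[1.0197,-.3345,.2711],[2.732,.32,1.817]),
([.732,-.201,-.845,.635,-.795,-3.098],[.427,.0414,.2746],[2.647,-.002,1.199]),
([.536,-.037,-1.067,1.069,-.439,-3.096],[.4421,.0442,.1729],[2.675,.162,1.507])]
def fit():
    best=None
    for s4 in (1,-1):
        def f(p):
            r=[]
            for q,x,e in D:
                X,R=fk(q,p,s4); r+=list((X-x)); r+=list(.2*Ro.from_matrix(R.T@Ro.from_euler('xyz',e).as_matrix()).as_rotvec())
            return np.array(r)
        o=least_squares(f,[0,.3,0,.4,.4,0,-.16,.2,0,0]); 
        if best is None or o.cost<best[0]: best=(o.cost,o.x,s4,f(o.x))
    return best
E
python3 - <<'E'
from kin import *
c,p,s4,r=fit(); print(c,p.round(4),s4); print(np.abs(r.reshape(-1,6)).max(1).round(4))
np.savez("kin.npz",p=p,s4=s4)
E
```

```text
7.570355291120537e-07 [-1.000e-03  1.604e-01  5.000e-04  5.651e-01  4.230e-01 -3.000e-04
  5.000e-04  2.971e-01 -1.603e-01 -6.000e-04] 1
[0.0003 0.0004 0.0004 0.0004 0.0003 0.0002 0.0002 0.0001 0.0001 0.0001]
```

```bash
cat >> kin.py <<'E'
K=np.load("kin.npz") if __import__("os").path.exists("kin.npz") else None
A=np.array([-.465,.183,.866]);A/=np.linalg.norm(A);LV=np.cross([0,0,1],-A);LV/=np.linalg.norm(LV)
def Rt(psi,a=A,lv=LV):  # jaw x at psi (deg) about a from level
    x=Ro.from_rotvec(a*np.deg2rad(psi)).apply(lv); return np.column_stack([x,np.cross(-a,x),-a])
def ik(X,R,q0,bounded=True):
    def f(q):
        x,r=fk(q,K["p"],float(K["s4"])); return np.r_[(x-X)*10,Ro.from_matrix(r.T@R).as_rotvec()]
    o=least_squares(f,np.clip(q0,lo+.01,hi-.01),bounds=(lo,hi)); return o.x,np.abs(o.fun).max()
E
python3 - <<'E'
from kin import *
P=np.array([.4510,.0438,.148]); rng=np.random.default_rng(0)
print("level",LV.round(3))
for psi in range(-180,180,30):
    S=[]
    for k in range(25):
        q,e=ik(P-.04*A,Rt(psi),rng.uniform(lo,hi))
        if e<1e-3 and not any(np.abs(q-s).max()<.05 for s in S): S.append(q)
    for q in S: print(psi,q.round(2),"margin",np.minimum(q-lo,hi-q).min().round(2))
E
```

```text
level [ 0.366  0.931 -0.   ]
```

Run:
```python
from kin import *
P=np.array([.4510,.0438,.148]); rng=np.random.default_rng(0)
def best(X,a,n=60):
    B=[]
    for k in range(n):
        def f(q):
            x,r=fk(np.r_[q,0],K["p"],float(K["s4"])); return np.r_[(x-X)*30,(r[:,2]+a)]
        o=least_squares(f,rng.uniform(lo,hi)[:5],bounds=(lo[:5],hi[:5]))
        x,r=fk(np.r_[o.x,0],K["p"],float(K["s4"]))
        B.append((np.rad2deg(np.arccos(np.clip(-r[:,2]@a,-1,1))),np.linalg.norm(x-X),o.x,r[:,2]))
    B.sort(key=lambda b:b[0]+b[1]*3000); out=[]
    for b in B:
        if not any(np.abs(b[2]-o[2]).max()<.1 for o in out): out.append(b)
    return out[:4]
for H in (.1,.03,-.04):
    print("H",H)
    for b in best(P+H*A,A): print(" ang",b[0].round(2),"pos",b[1].round(4),b[2].round(2),b[3].round(3))
```

```text
H 0.1
 ang 0.0 pos 0.0 [ 0.82 -0.19 -0.99  0.77 -0.73] [ 0.465 -0.183 -0.866]
 ang 25.52 pos 0.0017 [-0.25 -0.3  -1.07 -3.12 -0.16] [ 0.795 -0.202 -0.573]
 ang 30.57 pos 0.0221 [ 2.93 -1.21 -1.07 -0.18 -2.76] [ 0.834 -0.245 -0.494]
 ang 60.85 pos 0.0174 [-2.76 -1.21 -1.07 -1.88 -2.99] [ 0.967  0.236 -0.093]
H 0.03
 ang 1.51 pos 0.0001 [ 0.57 -0.04 -1.07  1.06 -0.47] [ 0.442 -0.186 -0.878]
 ang 15.62 pos 0.0007 [-0.26 -0.09 -1.03 -3.16 -0.16] [ 0.684 -0.185 -0.705]
 ang 46.06 pos 0.0739 [ 3.14 -1.21 -1.07 -0.96 -2.93] [ 0.952 -0.169 -0.254]
 ang 46.56 pos 0.0738 [-3.14 -1.21 -1.07 -0.98 -2.94] [ 0.956 -0.16  -0.247]
H -0.04
 ang 6.09 pos 0.0003 [ 0.36  0.13 -1.07  1.35 -0.33] [ 0.369 -0.201 -0.907]
 ang 7.82 pos 0.0003 [-0.27  0.11 -0.97 -3.16 -0.16] [ 0.581 -0.163 -0.797]
 ang 41.33 pos 0.1355 [ 3.14 -1.21 -1.07 -0.9  -2.82] [ 0.914 -0.245 -0.325]
 ang 43.42 pos 0.1352 [-3.1  -1.21 -1.07 -1.   -2.84] [ 0.933 -0.21  -0.293]
```

Run:
```python
from kin import *
P=np.array([.4510,.0438,.148]); n=np.array([.369,-.201,-.907]);n/=np.linalg.norm(n)
for H in (.02,-.034,-.041,-.046):
    for nn in (n,np.array([.35,-.21,-.913]),np.array([.34,-.25,-.907])):
        nn=nn/np.linalg.norm(nn); lv=np.cross([0,0,1],nn); lv/=np.linalg.norm(lv)
        for psi in (20,):
            q,e=ik(P+H*A,Rt(psi,-nn,lv),np.array([.36,.13,-1.0,1.35,-.4,-2.5])); print(H,nn.round(3),psi,q.round(2),"err",round(e,4))
m=np.cross(-n,A);print("m",(m/np.linalg.norm(m)).round(3)); lv=LV; w=np.cross(A,lv)
print("psi of m",np.rad2deg(np.arctan2(m@w,m@lv)).round(0))
```

```text
0.02 [ 0.369 -0.201 -0.907] 20 [ 0.62  0.01 -0.99  0.84 -0.53 -3.07] err 0.0
0.02 [ 0.35  -0.21  -0.913] 20 [ 0.64  0.02 -0.97  0.78 -0.56 -3.07] err 0.0
0.02 [ 0.34  -0.25  -0.907] 20 [ 0.66  0.03 -0.93  0.72 -0.62 -3.1 ] err 0.027
-0.034 [ 0.369 -0.201 -0.907] 20 [ 0.48  0.13 -1.    0.98 -0.39 -3.1 ] err 0.0492
-0.034 [ 0.35  -0.21  -0.913] 20 [ 0.5   0.13 -0.98  0.92 -0.42 -3.1 ] err 0.0434
-0.034 [ 0.34  -0.25  -0.907] 20 [ 0.55  0.15 -0.94  0.8  -0.48 -3.1 ] err 0.0718
-0.041 [ 0.369 -0.201 -0.907] 20 [ 0.47  0.14 -1.    0.99 -0.38 -3.1 ] err 0.0575
-0.041 [ 0.35  -0.21  -0.913] 20 [ 0.49  0.15 -0.98  0.93 -0.4  -3.1 ] err 0.0511
-0.041 [ 0.34  -0.25  -0.907] 20 [ 0.53  0.17 -0.94  0.81 -0.47 -3.1 ] err 0.0784
-0.046 [ 0.369 -0.201 -0.907] 20 [ 0.46  0.16 -1.    1.   -0.37 -3.1 ] err 0.0634
-0.046 [ 0.35  -0.21  -0.913] 20 [ 0.48  0.16 -0.98  0.94 -0.39 -3.1 ] err 0.0566
-0.046 [ 0.34  -0.25  -0.907] 20 [ 0.52  0.18 -0.94  0.82 -0.46 -3.1 ] err 0.0832
m [ 0.076 -0.966  0.245]
psi of m -151.0
```

Request:
servo_tool --motion '[[[0.002,-0.002,-0.01,-8,0.085],[0.004,-0.004,-0.024,-16,0.085],[0.005,-0.004,-0.024,-24,0.085],[0.005,-0.004,-0.024,-32,0.085],[0.005,-0.004,-0.024,-40,0.085],[0.005,-0.004,-0.024,-48,0.085],[0.005,-0.004,-0.024,-56,0.085],[0.005,-0.004,-0.024,-64,0.085]]]'

```text
t: 8.45
position: [0.4268, 0.0549, 0.193]
eef_rot: [3.083, 0.49, 2.654]
force: [-0.5, -0.5, 1.0]
finger_gap: 0.997
```

Request:
servo_tool --motion '[[[0,0,0,-8,0.085],[0,0,0,-16,0.085],[0,0,0,-24,0.085],[0,0,0,-32,0.085],[0,0,0,-40,0.085],[0,0,0,-48,0.085],[0,0,0,-56,0.085],[0,0,0,-64,0.085]]]'

```text
t: 9.25
position: [0.4269, 0.0549, 0.193]
eef_rot: [-2.715, 0.255, -2.442]
force: [0.9, 0.1, 0.8]
finger_gap: 0.999
```

Request:
servo_tool --motion '[[[0,0,0,-8,0.085],[0,0,0,-16,0.085],[0,0,0,-24,0.085],[0,0,0,-32,0.085]]]'

```text
t: 9.65
position: [0.4269, 0.0549, 0.193]
eef_rot: [-2.649, 0.002, -1.938]
force: [-0.2, 0.8, -0.0]
finger_gap: 0.993
```

```bash
python3 st.py
python3 - <<'E'
from go import *
a=np.array([-.465,.183,.866]);P=np.array([.4510,.0438,.148])
for H in (.03,0,-.034,-.046): print(H,shift(P+a*H))
E
```

```text
t 9.65 [ 0.663 -0.092 -1.036  0.904 -0.541 -0.23 ] [0.4269 0.0549 0.193 ] z [ 0.442 -0.168 -0.881] tilt 28.2 az -20.9 x [-0.359 -0.933 -0.002] F [-0.2  0.8 -0. ] gap 84.8
0.03 [ 0.0016 -0.0012  0.0222]
0 [ 0.0017 -0.0021  0.0522]
-0.034 [ 0.0019 -0.0031  0.0861]
-0.046 [ 0.002  -0.0035  0.0981]
```

Run:
```python
from rig import imaging
from h import *; from go import *
d=imaging.snapshot("wrist"); cv2.imwrite("pics/w3.png",d["color"])
T=np.eye(4);T[:3,:3]=R;T[:3,3]=s['position'];C=np.linalg.inv(T@d["mount"]); w=dict(mtx=d["mtx"],R=C[:3,:3],t=C[:3,3])
a=np.array([-.465,.183,.866]);P=np.array([.4510,.0438,.148]); u=proj(w,P); print("pred",u)
h=cv2.cvtColor(cv2.GaussianBlur(d["color"],(3,3),0),cv2.COLOR_BGR2HSV)
g=u.round().astype(int); print(h[g[1],g[0]]); m=((h[...,1]<70)&(h[...,2]>120)).astype(np.uint8); k,l=cv2.connectedComponents(m); mm=(l==l[g[1],g[0]]).astype(np.uint8)
c=max(cv2.findContours(mm,0,1)[0],key=cv2.contourArea); e=cv2.fitEllipse(c); print(e)
o,v=ray(w,e[0]); Q=o+v*((P-o)@a)/(v@a); print("cap",Q.round(4),"dist",np.linalg.norm(Q-o).round(3),"f",w["mtx"][0,0],"tool err",(R.T@(Q-P)).round(4))
print("dist from size",.057*w["mtx"][0,0]/np.mean(e[1]))
```

```text
pred [321.65059799 258.72240765]
[ 40  35 180]
((320.37969970703125, 255.45040893554688), (86.39237976074219, 90.54934692382812), 86.07902526855469)
cap [0.453  0.0439 0.1491] dist 0.206 f 333.1360284532808 tool err [-0.0008 -0.0022 -0.0001]
dist from size 0.21463285091241133
```

Request:
servo_tool --motion '[[[0.0015,-0.002,0.015,0,0.085],[0.0015,-0.002,0.035,0,0.085],[0.0015,-0.002,0.052,0,0.085]]]'

```text
t: 10.0
position: [0.458, 0.0467, 0.1571]
eef_rot: [-2.659, 0.0, -1.948]
force: [-0.2, 0.5, 0.4]
finger_gap: 0.996
```

Request:
servo_tool --motion '[[[0,-0.001,0.012,0,0.085],[0,-0.001,0.024,0,0.085]]]'

```text
t: 10.2
position: [0.4742, 0.0438, 0.1416]
eef_rot: [-2.665, -0.003, -1.95]
force: [0.4, 0.6, 0.3]
finger_gap: 0.996
```

```bash
python3 st.py
cat > tg.py <<'E'
from go import *
a=np.array([-.465,.183,.866]);P=np.array([.4514,.044,.1485])
print("H now",((s['position']-P)@a).round(4),"off-axis tool",(R.T@(s['position']-P-a*((s['position']-P)@a))).round(4),"a in tool",(R.T@a).round(3))
for H in (0,-.034,-.041,-.046): print(H,shift(P+a*H))
E
python3 tg.py
```

```text
t 10.2 [ 0.358  0.072 -1.068  1.365 -0.323 -0.462] [0.4742 0.0438 0.1416] z [ 0.425 -0.173 -0.889] tilt 27.3 az -22.1 x [-0.37  -0.929  0.003] F [0.4 0.6 0.3] gap 85.1
H now -0.0166 off-axis tool [-0.0082 -0.015  -0.0007] a in tool [ 0.005  0.047 -0.999]
0 [ 0.0083  0.0158 -0.0159]
-0.034 [0.0081 0.0142 0.0181]
-0.041 [0.0081 0.0138 0.0251]
-0.046 [0.0081 0.0136 0.0301]
```

```bash
cat >> kin.py <<'E'
def sim(q0,dx,dturn=0,w=.6):
    """one row: shift dx in tool axes"""
    X0,R0=fk(q0,K["p"],float(K["s4"])); n=np.linalg.norm(dx); dx=np.asarray(dx)*min(1,.05/max(n,1e-9))
    X=X0+R0@dx; R=R0@Ro.from_rotvec([0,0,np.deg2rad(dturn)]).as_matrix()
    def f(q):
        x,r=fk(q,K["p"],float(K["s4"])); return np.r_[(x-X),w*Ro.from_matrix(r.T@R).as_rotvec()]
    return least_squares(f,np.clip(q0,lo+1e-4,hi-1e-4),bounds=(lo,hi)).x
E
python3 - <<'E'
from kin import *
qa=np.array([.663,-.092,-1.036,.904,-.541,-.23])
for w in (.3,.6,1.):
    q=qa
    for dz in (.015,.02,.017): q=sim(q,[.0005,-.0007,dz],w=w)
    q=sim(q,[0,-.001,.024],w=w); x,r=fk(q,K["p"],float(K["s4"])); print("descent w",w,q.round(3),x.round(4),r[:,2].round(3))
q0=np.array([.358,.072,-1.068,1.365,-.323,-.462])
tz=np.array([.35,-.21,-.913]);tz/=np.linalg.norm(tz)
for nm,qs in (("here",q0),("up",ik(np.array([.4269,.0549,.193]),fk(q0,K["p"],1.)[1],qa)[0])):
  x0,r0=fk(qs,K["p"],1.); print(nm,qs.round(3),r0[:,2].round(3),"ang to goal",np.rad2deg(np.arccos(r0[:,2]@tz)).round(2)); L=[]
  for az in range(0,360,30):
    for el in (-40,0,40):
      u=np.array([np.cos(np.deg2rad(az))*np.cos(np.deg2rad(el)),np.sin(np.deg2rad(az))*np.cos(np.deg2rad(el)),np.sin(np.deg2rad(el))])
      q=qs
      for k in range(3): q=sim(q,fk(q,K["p"],1.)[1].T@u*.05)
      x,r=fk(q,K["p"],1.); L.append((np.rad2deg(np.arccos(np.clip(r[:,2]@tz,-1,1))),az,el,(x-x0).round(3),r[:,2].round(3)))
  L.sort(key=lambda t:t[0])
  for t in L[:5]: print(t)
E
```

```text
descent w 0.3 [ 0.384  0.077 -1.07   1.295 -0.33  -0.413] [0.4672 0.0418 0.1346] [ 0.403 -0.174 -0.899]
descent w 0.6 [ 0.359  0.07  -1.07   1.363 -0.321 -0.452] [0.4726 0.0439 0.1412] [ 0.424 -0.171 -0.889]
descent w 1.0 [ 0.345  0.066 -1.07   1.399 -0.316 -0.472] [0.4752 0.0448 0.1442] [ 0.435 -0.169 -0.885]
here [ 0.358  0.072 -1.068  1.365 -0.323 -0.462] [ 0.425 -0.173 -0.889] ang to goal 4.97
(np.float64(0.5487755959206341), 270, -40, array([ 0.023, -0.097, -0.052]), array([ 0.358, -0.206, -0.911]))
(np.float64(0.7941879923499), 240, -40, array([ 0.008, -0.085, -0.052]), array([ 0.357, -0.198, -0.913]))
(np.float64(0.8988006651158144), 150, -40, array([-0.055,  0.086, -0.039]), array([ 0.349, -0.195, -0.917]))
(np.float64(1.4478942795897576), 300, -40, array([ 0.068, -0.087, -0.06 ]), array([ 0.369, -0.194, -0.909]))
(np.float64(2.1067518718739944), 180, -40, array([-0.061,  0.027, -0.019]), array([ 0.325, -0.187, -0.927]))
up [ 0.679 -0.085 -1.012  0.845 -0.566 -0.196] [ 0.425 -0.173 -0.889] ang to goal 4.97
(np.float64(1.5852687950393654), 150, -40, array([-0.074,  0.081, -0.046]), array([ 0.367, -0.188, -0.911]))
(np.float64(1.6389873204748064), 180, -40, array([-0.079,  0.024, -0.026]), array([ 0.346, -0.183, -0.92 ]))
(np.float64(2.5233809924180064), 210, -40, array([-0.058, -0.043, -0.022]), array([ 0.34 , -0.169, -0.925]))
(np.float64(2.7993942881589815), 270, -40, array([ 0.027, -0.111, -0.052]), array([ 0.371, -0.166, -0.914]))
(np.float64(2.8613695670310864), 240, -40, array([-0.022, -0.094, -0.034]), array([ 0.352, -0.161, -0.922]))
```

Run:
```python
from kin import *
F=lambda q:fk(q,K["p"],1.)
P=np.array([.4514,.044,.1485]);q=np.array([.358,.072,-1.068,1.365,-.323,-.462])
for nn in ([.367,-.188,-.911],[.375,-.195,-.906],[.385,-.19,-.903]):
    nn=np.array(nn)/np.linalg.norm(nn); lv=np.cross([0,0,1],nn); lv/=np.linalg.norm(lv)
    print(nn.round(3),"ang",np.rad2deg(np.arccos(-nn@A)).round(1))
    for H in (0,-.034,-.043):
        for psi in (180,240):
            s,e=ik(P+H*A,Rt(psi,-nn,lv),np.array([.5,.13,-1.0,1.,-.4,0])); print("  ",H,psi,s.round(2),round(e,4))
x,r=F(q); d=r.T@(np.array([.4269,.0549,.193])-x); print("up shift",d.round(3)); 
q=sim(q,d/2);q=sim(q,d/2); x,r=F(q);print(q.round(3),x.round(4),r[:,2].round(3))
u=np.array([np.cos(np.deg2rad(150))*.766,.5*.766,-.643]); d=(r.T@u*.05).round(3); print("push",d)
for k in range(4):
    q=sim(q,d); x,r=F(q); print(k,q.round(3),x.round(4),r[:,2].round(3), "return",(r.T@(np.array([.4269,.0549,.193])-x)).round(3))
```

```text
[ 0.367 -0.188 -0.911] ang 6.2
   0 180 [ 0.55  0.04 -1.01  0.94 -0.45 -0.3 ] 0.0
   0 240 [ 0.55  0.04 -1.01  0.94 -0.45  0.75] 0.0
   -0.034 180 [ 0.39  0.11 -1.06  1.25 -0.34 -0.48] 0.0
   -0.034 240 [ 0.39  0.11 -1.06  1.25 -0.34  0.56] 0.0
   -0.043 180 [ 0.34  0.13 -1.07  1.36 -0.31 -0.55] 0.0006
   -0.043 240 [ 0.34  0.13 -1.07  1.36 -0.31  0.5 ] 0.0007
[ 0.375 -0.195 -0.906] ang 5.7
   0 180 [ 0.55  0.04 -1.03  0.98 -0.45 -0.34] 0.0
   0 240 [ 0.55  0.04 -1.03  0.98 -0.45  0.71] 0.0
   -0.034 180 [ 0.38  0.11 -1.07  1.31 -0.34 -0.53] 0.0007
   -0.034 240 [ 0.38  0.11 -1.07  1.31 -0.34  0.52] 0.0007
   -0.043 180 [ 0.34  0.14 -1.07  1.37 -0.32 -0.56] 0.0067
   -0.043 240 [ 0.34  0.14 -1.07  1.37 -0.32  0.49] 0.0074
[ 0.385 -0.19  -0.903] ang 5.1
   0 180 [ 0.53  0.04 -1.04  1.02 -0.43 -0.35] 0.0
   0 240 [ 0.53  0.04 -1.04  1.02 -0.43  0.7 ] 0.0
   -0.034 180 [ 0.37  0.11 -1.07  1.31 -0.33 -0.51] 0.0094
   -0.034 240 [ 0.37  0.11 -1.07  1.31 -0.33  0.54] 0.0099
   -0.043 180 [ 0.34  0.13 -1.07  1.37 -0.32 -0.54] 0.0154
   -0.043 240 [ 0.34  0.13 -1.07  1.37 -0.32  0.51] 0.0166
up shift [ 0.007  0.019 -0.068]
[ 0.679 -0.085 -1.012  0.845 -0.566 -0.196] [0.4269 0.0549 0.193 ] [ 0.425 -0.173 -0.889]
push [-0.006  0.048  0.011]
0 [ 0.782 -0.08  -1.07   0.872 -0.572 -0.336] [0.3999 0.078  0.1717] [ 0.413 -0.175 -0.894] return [ 0.012 -0.04  -0.004]
1 [ 0.922 -0.065 -1.07   0.8   -0.625 -0.409] [0.3773 0.1067 0.1607] [ 0.389 -0.181 -0.903] return [ 0.03  -0.073 -0.001]
2 [ 1.064 -0.042 -1.07   0.735 -0.665 -0.496] [0.3521 0.1362 0.1479] [ 0.369 -0.188 -0.91 ] return [ 0.048 -0.109  0.002]
3 [ 1.205 -0.008 -1.07   0.677 -0.69  -0.593] [0.3241 0.1661 0.1331] [ 0.352 -0.196 -0.915] return [ 0.065 -0.149  0.003]
```

Request:
servo_tool --motion '[[[0.005,0.012,-0.034,0,0.085],[0.007,0.019,-0.068,0,0.085]]]'

```text
t: 10.4
position: [0.4366, 0.0492, 0.1858]
eef_rot: [-2.659, -0.009, -1.96]
force: [0.8, 0.4, 2.5]
finger_gap: 0.998
```

Request:
servo_tool --motion '[[[-0.006,0.048,0.011,0,0.085]]]'

```text
t: 10.5
position: [0.4136, 0.0775, 0.1722]
eef_rot: [-2.668, -0.001, -1.962]
force: [0.7, 3.8, -0.2]
finger_gap: 0.998
```

Request:
servo_tool --motion '[[[-0.006,0.048,0.011,0,0.085]]]'

```text
t: 10.6
position: [0.3897, 0.1054, 0.1582]
eef_rot: [-2.691, -0.02, -1.965]
force: [0.2, 1.3, -0.4]
finger_gap: 0.992
```

Request:
servo_tool --motion '[[[-0.006,0.048,0.011,0,0.085]]]'

```text
t: 10.7
position: [0.365, 0.1357, 0.1452]
eef_rot: [-2.71, -0.034, -1.97]
force: [0.2, 0.7, 0.0]
finger_gap: 0.993
```

Request:
servo_tool --motion '[[[-0.006,0.048,0.011,0,0.085]]]'

```text
t: 10.8
position: [0.3375, 0.1661, 0.1303]
eef_rot: [-2.725, -0.047, -1.975]
force: [1.0, 0.8, -0.4]
finger_gap: 0.994
```

```bash
python3 st.py; python3 tg.py;  python3 - <<'E'
from go import *
print("return",shift([.4269,.0549,.193]))
E
```

```text
t 10.8 [ 1.151  0.016 -1.067  0.722 -0.661 -0.591] [0.3375 0.1661 0.1303] z [ 0.355 -0.199 -0.913] tilt 24.0 az -29.2 x [-0.393 -0.918  0.047] F [ 1.   0.8 -0.4] gap 84.9
H now 0.0596 off-axis tool [-0.0715  0.1394  0.011 ] a in tool [ 0.055  0.107 -0.993]
0 [ 0.0682 -0.1457  0.0482]
-0.034 [ 0.0663 -0.1494  0.0819]
-0.041 [ 0.0659 -0.1501  0.0889]
-0.046 [ 0.0656 -0.1506  0.0938]
return [ 0.0699 -0.1392 -0.0034]
```

Request:
servo_tool --motion '[[[0.017,-0.035,-0.002,0,0.085],[0.035,-0.07,-0.003,0,0.085],[0.052,-0.105,-0.003,0,0.085],[0.07,-0.14,-0.003,0,0.085],[0.07,-0.14,-0.003,0,0.085]]]'

```text
t: 11.3
position: [0.4308, 0.0521, 0.1952]
eef_rot: [-2.722, -0.045, -1.98]
force: [-0.8, -0.3, 0.2]
finger_gap: 0.992
```

Request:
servo_tool --motion '[[[-0.001,-0.003,0.022,0,0.085],[-0.002,-0.005,0.044,0,0.085],[-0.003,-0.008,0.065,0,0.085],[-0.0035,-0.01,0.084,0,0.085],[-0.0035,-0.01,0.084,0,0.085]]]'

```text
t: 11.8
position: [0.4679, 0.0346, 0.1182]
eef_rot: [-2.726, -0.055, -1.975]
force: [-0.5, -1.0, -0.1]
finger_gap: 0.996
```

```bash
python3 st.py; python3 tg.py
python3 - <<'E'
from rig import imaging
import cv2,numpy as np
d=imaging.snapshot("wrist"); sc=imaging.snapshot("scene"); 
cv2.imwrite("pics/c4.png",np.hstack([cv2.resize(d["color"],(400,300)),cv2.resize(sc["color"][150:285,270:450],(400,300),interpolation=cv2.INTER_CUBIC)]))
E
```

```text
t 11.8 [ 0.423  0.125 -1.045  1.173 -0.367 -0.35 ] [0.4679 0.0346 0.1182] z [ 0.351 -0.205 -0.914] tilt 24.0 az -30.3 x [-0.393 -0.918  0.055] F [-0.5 -1.  -0.1] gap 85.0
H now -0.0357 off-axis tool [ 0.0027 -0.0011  0.0001] a in tool [ 0.062  0.109 -0.992]
0 [-0.0005  0.005  -0.0354]
-0.034 [-0.0026  0.0013 -0.0017]
-0.041 [-0.003   0.0005  0.0052]
-0.046 [-0.0033 -0.      0.0102]
```

View pics/c4.png

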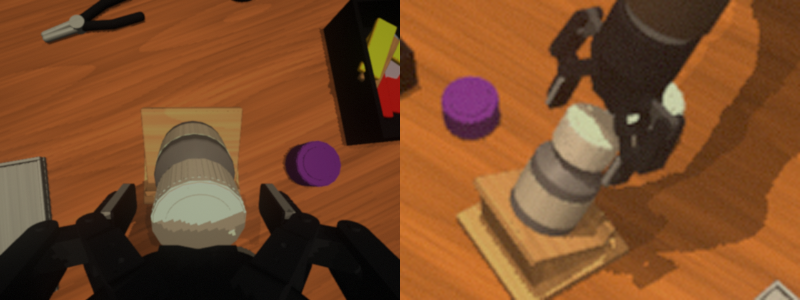

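Request:
servo_tool --motion '[[[-0.001,0.001,0,0,0.05],[-0.001,0.001,0,0,0.05],[-0.001,0.001,0,0,0.05],[-0.001,0.001,0,0,0.05]]]' --grip_force 25

```text
t: 12.3
position: [0.468, 0.0364, 0.1204]
eef_rot: [-2.722, -0.054, -1.974]
force: [-5.3, -2.5, 6.4]
finger_gap: 0.652
```

```bash
python3 st.py; python3 -c "
from go import *
print('F tool',(R.T@s['force']).round(2),'T tool',(R.T@s['torque']).round(3))"
```

```text
t 12.3 [ 0.429  0.121 -1.044  1.172 -0.371 -0.352] [0.468  0.0364 0.1204] z [ 0.356 -0.205 -0.912] tilt 24.2 az -30.0 x [-0.392 -0.918  0.054] F [-5.3 -2.5  6.4] gap 55.6
F tool [ 4.73  0.98 -7.23] T tool [-1.051  1.164 -0.019]
```

Request:
servo_tool --motion '[[[0,0,0,0,0.04],[0,0,0,0,0.04],[0,0,0,0,0.04]]]' --grip_force 105

```text
t: 12.6
position: [0.468, 0.0362, 0.1204]
eef_rot: [-2.722, -0.054, -1.974]
force: [-5.8, -3.2, 6.9]
finger_gap: 0.637
```

Request:
servo_tool --motion '[[[0,0,0.002,0,0.04],[0,-0.001,0.004,0,0.04],[0,-0.001,0.006,0,0.04],[0,-0.001,0.006,0,0.04]]]'

```text
t: 13.0
position: [0.4707, 0.0351, 0.1155]
eef_rot: [-2.722, -0.053, -1.973]
force: [-8.8, -0.4, 11.4]
finger_gap: 0.637
```

```bash
cat > f.py <<'E'
from go import *
a=np.array([-.465,.183,.866]);P=np.array([.4514,.044,.1485])
print('H',((s['position']-P)@a).round(4),'F along a',(s['force']@a).round(1),'F tool',(R.T@s['force']).round(2),'T tool',(R.T@s['torque']).round(2),'a in tool',(R.T@a).round(3))
E
python3 st.py; python3 f.py
```

```text
t 13.0 [ 0.396  0.132 -1.052  1.239 -0.351 -0.389] [0.4707 0.0351 0.1155] z [ 0.356 -0.204 -0.912] tilt 24.2 az -29.8 x [-0.391 -0.919  0.053] F [-8.8 -0.4 11.4] gap 54.4
H -0.0392 F along a 13.9 F tool [  4.37   2.68 -13.46] T tool [-1.88  1.02 -0.03] a in tool [ 0.059  0.104 -0.993]
```

Request:
servo_tool --motion '[[[0,0,0.001,0,0.04],[0,0,0.002,0,0.04],[0,0,0.002,0,0.04]]]'

```text
t: 13.3
position: [0.4711, 0.0351, 0.1151]
eef_rot: [-2.719, -0.051, -1.971]
force: [-23.8, 1.8, 28.8]
finger_gap: 0.637
```

```bash
python3 st.py; python3 f.py
```

```text
t 13.3 [ 0.385  0.132 -1.056  1.264 -0.346 -0.404] [0.4711 0.0351 0.1151] z [ 0.359 -0.203 -0.911] tilt 24.4 az -29.5 x [-0.389 -0.92   0.051] F [-23.8   1.8  28.8] gap 54.4
H -0.0397 F along a 36.3 F tool [  9.11   8.97 -35.1 ] T tool [-3.6   2.04 -0.07] a in tool [ 0.057  0.101 -0.993]
```

Request:
servo_tool --motion '[[[0,0,-0.0005,-4,0.04],[0,0,-0.0005,-8,0.04],[0,0,-0.0005,-12,0.04],[0,0,-0.0005,-12,0.04]]]'

```text
t: 13.7
position: [0.471, 0.036, 0.1151]
eef_rot: [-2.738, -0.135, -1.777]
force: [-20.0, 3.6, 22.2]
finger_gap: 0.631
```

```bash
python3 st.py; python3 f.py
```

```text
t 13.7 [ 0.389  0.132 -1.055  1.258 -0.346 -0.19 ] [0.471  0.036  0.1151] z [ 0.359 -0.202 -0.911] tilt 24.3 az -29.4 x [-0.202 -0.97   0.135] F [-20.    3.6  22.2] gap 53.9
H -0.0395 F along a 29.2 F tool [  3.57  10.08 -28.15] T tool [-3.74  0.86  0.06] a in tool [ 0.034  0.112 -0.993]
```

Request:
servo_tool --motion '[[[0,0,0,-6,0.04],[0,0,0,-12,0.04],[0,0,0,-18,0.04],[0,0,0,-24,0.04]]]'

```text
t: 14.1
position: [0.471, 0.0369, 0.1156]
eef_rot: [-2.823, -0.285, -1.372]
force: [-26.9, 9.1, 30.6]
finger_gap: 0.636
```

```bash
python3 f.py
```

```text
H -0.0389 F along a 40.7 F tool [ -5.    12.83 -39.42] T tool [-4.39 -1.29  0.3 ] a in tool [-0.017  0.114 -0.993]
```

Request:
servo_tool --motion '[[[0,0,0,-6,0.04],[0,0,0,-12,0.04],[0,0,0,-18,0.04],[0,0,0,-23,0.04],[0,0,0,-23,0.04]]]'

```text
t: 14.6
position: [0.4715, 0.0369, 0.1164]
eef_rot: [-2.958, -0.387, -0.963]
force: [-28.4, 8.1, 32.8]
finger_gap: 0.637
```

```bash
python3 st.py; python3 f.py
```

```text
t 14.6 [ 0.39   0.13  -1.054  1.259 -0.346  0.631] [0.4715 0.0369 0.1164] z [ 0.362 -0.2   -0.911] tilt 24.4 az -28.9 x [ 0.529 -0.76   0.377] F [-28.4   8.1  32.8] gap 54.4
H -0.0384 F along a 43.1 F tool [ -8.84  11.25 -41.75] T tool [-3.66 -2.68  0.11] a in tool [-0.058  0.097 -0.993]
```

Request:
servo_tool --motion '[[[0,0,-0.003,0,0.04],[0,0.001,-0.006,0,0.04],[-0.001,0.001,-0.009,0,0.04],[-0.001,0.001,-0.012,0,0.04],[-0.001,0.001,-0.012,0,0.04]]]'

```text
t: 15.1
position: [0.4669, 0.0389, 0.1248]
eef_rot: [-2.961, -0.384, -0.966]
force: [-0.0, -0.9, 3.2]
finger_gap: 0.636
```

```bash
python3 st.py; python3 f.py
```

```text
t 15.1 [ 0.452  0.112 -1.037  1.127 -0.383  0.705] [0.4669 0.0389 0.1248] z [ 0.357 -0.201 -0.912] tilt 24.2 az -29.4 x [ 0.527 -0.763  0.375] F [-0.  -0.9  3.2] gap 54.4
H -0.0287 F along a 2.6 F tool [ 1.88  0.07 -2.7 ] T tool [-0.48 -0.3   0.04] a in tool [-0.06   0.102 -0.993]
```

Request:
servo_tool --motion '[[[0,0.0005,-0.005,0,0.04],[-0.001,0.001,-0.01,0,0.04],[-0.001,0.002,-0.017,0,0.04],[-0.002,0.003,-0.025,0,0.04],[-0.002,0.004,-0.033,0,0.04],[-0.003,0.004,-0.042,0,0.04]]]'

```text
t: 15.7
position: [0.4464, 0.0464, 0.1599]
eef_rot: [-2.964, -0.383, -0.966]
force: [0.3, 0.2, -0.3]
finger_gap: 0.638
```

```bash
python3 st.py; python3 f.py
python3 - <<'E'
from rig import imaging
import cv2,numpy as np
d=imaging.snapshot("wrist"); sc=imaging.snapshot("scene"); np.savez("pics/s5.npz",**sc)
cv2.imwrite("pics/c5.png",np.hstack([cv2.resize(d["color"],(400,300)),cv2.resize(sc["color"][150:285,270:450],(400,300),interpolation=cv2.INTER_CUBIC)]))
E
```

```text
t 15.7 [ 0.612  0.028 -0.978  0.823 -0.527  0.884] [0.4464 0.0464 0.1599] z [ 0.354 -0.202 -0.913] tilt 24.1 az -29.7 x [ 0.528 -0.763  0.374] F [ 0.3  0.2 -0.3] gap 54.5
H 0.0126 F along a -0.4 F tool [-0.11 -0.33  0.4 ] T tool [-0.25 -0.8  -0.02] a in tool [-0.061  0.105 -0.992]
```

View pics/c5.png

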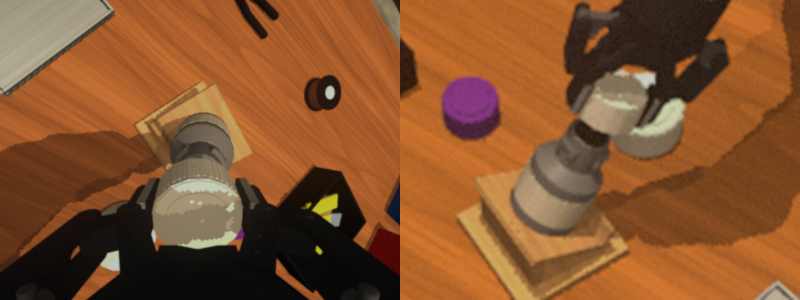

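```bash
cat > plan.py <<'E'
from kin import *
import itertools,sys
F=lambda q:fk(q,K["p"],1.)
q0=np.array([.612,.028,-.978,.823,-.527,.884]); x,r=F(q0); A_t=r.T@A; A_t[0]*=.5; A_t/=np.linalg.norm(A_t)
tilt=lambda q:np.rad2deg(np.arccos(np.clip((F(q)[1]@A_t)[2],-1,1)))
U=[np.array([np.cos(e)*np.cos(t),np.cos(e)*np.sin(t),np.sin(e)]) for e in np.deg2rad([-35,0,35]) for t in np.deg2rad(range(0,360,30))]
if __name__=="__main__":
    print("A_t",A_t.round(3),tilt(q0))
    # start positions reachable with this orientation
    for Xs in ([.40,-.15,.3],[.33,-.15,.3],[.35,.0,.35],[.42,.15,.3],[.45,.28,.3],[.3,.2,.35],[.45,.28,.2]):
        q,e=ik(np.array(Xs),r,q0)
        line=[Xs,"ikerr",round(e,3),q.round(2).tolist()]
        if e<1e-3:
            for step in range(4):
                c=[(tilt(s),u,s) for u in U for s in [sim(q,F(q)[1].T@u*.05)] if F(s)[0][2]>.13]
                b=min(c,key=lambda k:k[0]); q=b[2]; line.append((round(b[0],1),b[1].round(2).tolist(),F(q)[0].round(2).tolist()))
        print(*line)
E
timeout 500 python3 plan.py
```

```text
A_t [-0.031  0.105 -0.994] 28.48971573036674
[0.4, -0.15, 0.3] ikerr 0.0 [0.21, -0.24, -0.71, 0.38, -0.82, 1.78] (np.float64(28.5), [-0.41, -0.71, -0.57], [0.38, -0.19, 0.27]) (np.float64(28.5), [-0.87, 0.5, 0.0], [0.34, -0.16, 0.27]) (np.float64(28.5), [-0.41, 0.71, -0.57], [0.32, -0.13, 0.24]) (np.float64(28.1), [-0.71, 0.41, -0.57], [0.28, -0.11, 0.22])
[0.33, -0.15, 0.3] ikerr 0.0 [0.28, -0.4, -0.8, 0.38, -0.91, 1.73] (np.float64(28.5), [0.0, 0.82, -0.57], [0.33, -0.11, 0.27]) (np.float64(28.5), [0.0, 0.82, -0.57], [0.33, -0.07, 0.24]) (np.float64(28.1), [-0.82, 0.0, -0.57], [0.29, -0.07, 0.22]) (np.float64(26.6), [-0.71, -0.41, -0.57], [0.27, -0.09, 0.22])
[0.35, 0.0, 0.35] ikerr 0.0 [0.85, -0.39, -0.7, 0.44, -1.21, 1.21] (np.float64(28.5), [0.41, 0.71, -0.57], [0.37, 0.04, 0.32]) (np.float64(28.5), [-0.71, -0.41, -0.57], [0.34, 0.01, 0.29]) (np.float64(28.5), [-0.71, 0.41, -0.57], [0.3, 0.04, 0.26]) (np.float64(28.5), [0.71, 0.41, 0.57], [0.34, 0.06, 0.29])
[0.42, 0.15, 0.3] ikerr 0.0 [0.97, -0.09, -0.62, 0.49, -1.05, 0.99] (np.float64(28.5), [0.41, 0.71, -0.57], [0.44, 0.19, 0
[... 394 characters left out ...]
.71, 0.41, -0.57], [0.34, 0.34, 0.21]) (np.float64(28.5), [-0.41, -0.71, -0.57], [0.32, 0.31, 0.19])
[0.3, 0.2, 0.35] ikerr 0.0 [1.4, -0.23, -0.59, 0.4, -1.38, 0.7] (np.float64(28.5), [-0.0, -1.0, 0.0], [0.3, 0.15, 0.35]) (np.float64(28.5), [-0.0, -1.0, 0.0], [0.3, 0.1, 0.35]) (np.float64(28.5), [0.41, 0.71, -0.57], [0.32, 0.14, 0.32]) (np.float64(28.5), [0.41, 0.71, -0.57], [0.34, 0.17, 0.29])
[0.45, 0.28, 0.2] ikerr 0.0 [1.06, 0.2, -0.6, 0.57, -0.86, 0.75] (np.float64(28.5), [0.71, -0.41, 0.57], [0.49, 0.26, 0.23]) (np.float64(28.5), [0.71, -0.41, -0.57], [0.52, 0.24, 0.2]) (np.float64(28.5), [-0.41, 0.71, -0.57], [0.5, 0.27, 0.17]) (np.float64(28.5), [0.87, -0.5, 0.0], [0.54, 0.25, 0.17])
```

```bash
cat > plan2.py <<'E'
from plan import *
x0,r0=F(q0)
def wr(q): # wrist/forearm points heights
    return F(q)[0]
for Xs in ([.33,-.07,.24],[.30,-.11,.22],[.36,.16,.16],[.33,-.18,.2],[.30,.1,.2]):
    q,e=ik(np.array(Xs),r0,q0)
    if e>.01: print(Xs,"ikerr",e); 
    log=[]
    for step in range(22):
        c=[]
        for u in U:
            s=sim(q,F(q)[1].T@u*.05); X=F(s)[0]
            if X[2]<.13 or np.hypot(X[0],X[1])<.24 or X[2]>.5: continue
            c.append((tilt(s),u,s))
        if not c: break
        b=min(c,key=lambda k:k[0]); q=b[2]
        if step%3==2: log.append((float(b[0].round(1)),b[1].round(1).tolist(),F(q)[0].round(2).tolist()))
    print(Xs); [print("   ",l) for l in log]; print("  q",q.round(2))
E
timeout 560 python3 plan2.py
```

```text
[0.33, -0.07, 0.24]
    (25.1, [-0.7, -0.4, -0.6], [0.24, -0.12, 0.21])
    (20.6, [-0.4, -0.7, -0.6], [0.2, -0.16, 0.19])
    (16.7, [-0.7, -0.4, -0.6], [0.16, -0.18, 0.17])
    (13.5, [0.4, 0.7, -0.6], [0.19, -0.15, 0.15])
    (12.8, [-0.4, -0.7, -0.6], [0.17, -0.17, 0.15])
    (12.0, [0.7, 0.4, -0.6], [0.16, -0.18, 0.14])
    (11.5, [-0.4, -0.7, -0.6], [0.14, -0.19, 0.14])
  q [ 1.15 -1.21 -1.07  0.12 -1.82  1.07]
[0.3, -0.11, 0.22]
    (24.0, [-0.7, 0.4, -0.6], [0.23, -0.1, 0.21])
    (19.7, [-0.4, -0.7, -0.6], [0.22, -0.11, 0.18])
    (15.7, [-0.7, -0.4, -0.6], [0.15, -0.2, 0.16])
    (13.1, [0.7, 0.4, -0.6], [0.18, -0.16, 0.15])
    (12.3, [0.7, 0.4, -0.6], [0.17, -0.17, 0.14])
    (11.5, [-0.4, -0.7, -0.6], [0.09, -0.23, 0.15])
    (10.6, [-0.7, -0.4, -0.6], [0.06, -0.23, 0.15])
  q [ 1.06 -1.21 -1.07  0.11 -1.82  1.16]
[0.36, 0.16, 0.16]
    (24.7, [-0.4, -0.7, -0.6], [0.33, 0.09, 0.14])
    (19.7, [-0.7, -0.4, -0.6], [0.3, 0.03, 0.14])
    (14.9, [-0.7, -0.4, -0.6], [0.25, -0.01, 0.14])
    (11.5, [-0.5, -0.9, 0.0], [0.22, -0.11, 0.14])
    (8.4, [0.9, 0.5, 0.0], [0.22, -0.1
[... 275 characters left out ...]
15.6, [-0.0, -0.8, -0.6], [0.25, -0.04, 0.16])
    (11.6, [-0.4, -0.7, -0.6], [0.23, -0.08, 0.13])
    (11.6, [0.5, 0.9, 0.0], [0.26, -0.03, 0.13])
    (11.6, [-0.5, -0.9, 0.0], [0.23, -0.08, 0.13])
    (11.6, [0.5, 0.9, 0.0], [0.26, -0.03, 0.13])
  q [ 0.56 -0.35 -1.07  0.13 -0.79  1.57]
[0.3, 0.1, 0.2]
    (24.7, [-0.4, -0.7, -0.6], [0.26, 0.02, 0.2])
    (20.5, [-0.4, -0.7, -0.6], [0.25, -0.08, 0.19])
    (16.7, [-0.4, -0.7, -0.6], [0.22, -0.11, 0.18])
    (13.1, [0.0, 0.8, -0.6], [0.23, -0.06, 0.15])
    (10.5, [0.9, -0.5, 0.0], [0.25, -0.16, 0.14])
    (10.5, [-0.9, 0.5, 0.0], [0.2, -0.13, 0.14])
    (10.5, [0.9, -0.5, 0.0], [0.25, -0.16, 0.14])
  q [ 0.34 -0.36 -1.07  0.16 -0.83  1.74]
```

```bash
nproc
cat > plan3.py <<'E'
from plan import *
from multiprocessing import Pool
x0,r0=F(q0)
UU=[np.array([np.cos(e)*np.cos(t),np.cos(e)*np.sin(t),np.sin(e)]) for e in np.deg2rad([-60,-30,0]) for t in np.deg2rad(range(0,360,30))]
def ok(X):
    if np.hypot(X[0],X[1])<.22: return False
    near=np.hypot(X[0]-.34,X[1]-.03)<.13 or np.hypot(X[0]-.42,X[1]+.08)<.13
    return X[2]>(.13 if near else .09)
def run(Xs):
    q,e=ik(np.array(Xs),r0,q0); log=[(Xs,round(e,4))]; 
    for step in range(18):
        c=[(tilt(s),u,s) for u in UU for s in [sim(q,F(q)[1].T@u*.05)] if ok(F(s)[0])]
        if not c: break
        b=min(c,key=lambda k:k[0]+(0 if k[0]<tilt(q)-.3 else 0)); q=b[2]
        log.append((float(b[0].round(1)),b[1].round(2).tolist(),F(q)[0].round(3).tolist(),(F(q)[1]@A_t).round(2).tolist()))
        if b[0]<3: break
    return log,q
if __name__=="__main__":
    import time;t=time.time()
    with Pool() as p:
        for log,q in p.map(run,[[.36,.16,.16],[.34,.2,.15],[.38,.2,.14],[.30,.18,.16]]):
            for l in log[::2]: print(l)
            print(q.round(2),round(time.time()-t))
E
timeout 560 python3 plan3.py
```

```text
4
([0.36, 0.16, 0.16], np.float64(0.0))
(26.4, [-0.43, -0.75, -0.5], [0.334, 0.104, 0.146], [-0.41, 0.17, 0.9])
(23.1, [-0.43, -0.75, -0.5], [0.33, 0.071, 0.132], [-0.35, 0.18, 0.92])
(19.9, [-0.75, -0.43, -0.5], [0.302, 0.032, 0.136], [-0.28, 0.19, 0.94])
(16.9, [-0.43, -0.75, -0.5], [0.274, -0.01, 0.14], [-0.23, 0.18, 0.96])
(13.5, [-0.43, -0.25, -0.87], [0.251, -0.032, 0.133], [-0.17, 0.17, 0.97])
(10.3, [-0.43, -0.25, -0.87], [0.23, -0.059, 0.126], [-0.11, 0.14, 0.98])
(6.8, [-0.43, -0.25, -0.87], [0.232, -0.083, 0.096], [-0.05, 0.11, 0.99])
(3.7, [-0.87, 0.0, -0.5], [0.195, -0.111, 0.096], [0.0, 0.07, 1.0])
[ 0.22 -0.14 -1.07  0.07 -0.78  1.89] 30
([0.34, 0.2, 0.15], np.float64(0.0))
(26.7, [-0.43, -0.75, -0.5], [0.32, 0.165, 0.114], [-0.41, 0.18, 0.89])
(24.3, [-0.75, -0.43, -0.5], [0.294, 0.16, 0.096], [-0.35, 0.21, 0.91])
(22.4, [-0.43, -0.75, -0.5], [0.254, 0.143, 0.095], [-0.3, 0.24, 0.92])
(20.8, [-0.43, -0.75, -0.5], [0.232, 0.112, 0.098], [-0.24, 0.27, 0.93])
(19.7, [-0.43, -0.75, -0.5], [0.21, 0.081, 0.105], [-0.18, 0.29, 0.94])
(19.7, [0.5, -0.87, 0.0], [0.21, 0.081, 0
[... 992 characters left out ...]
0.3, 0.18, 0.16], np.float64(0.0))
(26.4, [-0.0, -0.5, -0.87], [0.304, 0.165, 0.116], [-0.4, 0.19, 0.9])
(24.1, [-0.75, -0.43, -0.5], [0.275, 0.161, 0.098], [-0.35, 0.22, 0.91])
(22.1, [-0.43, -0.75, -0.5], [0.253, 0.129, 0.1], [-0.28, 0.25, 0.93])
(20.8, [-0.0, -0.87, -0.5], [0.234, 0.105, 0.1], [-0.23, 0.27, 0.94])
(19.6, [-0.43, -0.75, -0.5], [0.214, 0.073, 0.107], [-0.17, 0.29, 0.94])
(19.1, [0.5, 0.87, 0.0], [0.24, 0.118, 0.092], [-0.14, 0.3, 0.94])
(19.1, [0.5, 0.87, 0.0], [0.24, 0.118, 0.092], [-0.14, 0.3, 0.94])
(19.1, [0.5, 0.87, 0.0], [0.24, 0.118, 0.092], [-0.14, 0.3, 0.94])
(19.1, [0.5, 0.87, 0.0], [0.24, 0.118, 0.092], [-0.14, 0.3, 0.94])
[ 1.28  0.07 -0.98  0.17 -0.85  0.74] 30
```

```bash
cat > plan4.py <<'E'
from plan3 import *
def go(q,n):
    for step in range(n):
        c=[]
        for u in UU:
            d=np.round(F(q)[1].T@u*.05/.005)*.005; s=sim(q,d); X=F(s)[0]
            if ok(X): c.append((tilt(s),tuple(d.round(3)),s))
        b=min(c,key=lambda k:k[0]); q=b[2]; print(step,b[1],round(b[0],1),F(q)[0].round(3),(F(q)[1]@A_t).round(3),q.round(2))
        if b[0]<2.5: break
if __name__=="__main__":
    q,e=ik(np.array([.36,.16,.16]),r0,q0); print("first",(r0.T@(np.array([.36,.16,.16])-x0)).round(3)); go(q,18)
E
python3 plan4.py
```

```text
first [-0.132 -0.003 -0.054]
0 (np.float64(0.01), np.float64(0.045), np.float64(0.025)) 28.0 [0.345 0.126 0.143] [-0.44   0.163  0.883] [ 1.07 -0.04 -1.07  0.69 -0.68  0.56]
1 (np.float64(0.01), np.float64(0.045), np.float64(0.025)) 26.4 [0.338 0.101 0.145] [-0.41   0.171  0.896] [ 1.05 -0.08 -1.07  0.62 -0.71  0.65]
2 (np.float64(-0.005), np.float64(0.03), np.float64(0.04)) 24.7 [0.34  0.093 0.132] [-0.377  0.179  0.909] [ 1.   -0.04 -1.07  0.6  -0.67  0.69]
3 (np.float64(-0.01), np.float64(0.045), np.float64(0.02)) 23.1 [0.319 0.083 0.132] [-0.346  0.185  0.92 ] [ 1.05 -0.08 -1.07  0.51 -0.72  0.73]
4 (np.float64(-0.01), np.float64(0.045), np.float64(0.02)) 21.6 [0.297 0.073 0.135] [-0.315  0.19   0.93 ] [ 1.11 -0.12 -1.07  0.43 -0.79  0.75]
5 (np.float64(0.01), np.float64(0.04), np.float64(0.03)) 20.1 [0.291 0.048 0.136] [-0.285  0.193  0.939] [ 1.05 -0.15 -1.07  0.39 -0.81  0.84]
6 (np.float64(0.01), np.float64(0.04), np.float64(0.03)) 18.6 [0.286 0.02  0.137] [-0.255  0.192  0.948] [ 0.98 -0.18 -1.07  0.36 -0.82  0.94]
7 (np.float64(0.01), np.float64(0.04), np.float64(0.03)) 17.
[... 861 characters left out ...]
0.04), np.float64(0.03)) 7.3 [ 0.231 -0.098  0.101] [-0.054  0.116  0.992] [ 0.46 -0.13 -1.07  0.16 -0.75  1.57]
14 (np.float64(-0.025), np.float64(0.035), np.float64(0.025)) 5.7 [ 0.208 -0.102  0.105] [-0.029  0.096  0.995] [ 0.46 -0.18 -1.07  0.11 -0.81  1.62]
15 (np.float64(-0.005), np.float64(0.04), np.float64(0.03)) 4.3 [ 0.188 -0.128  0.104] [-0.01   0.075  0.997] [ 0.32 -0.18 -1.07  0.1  -0.81  1.77]
16 (np.float64(-0.005), np.float64(0.04), np.float64(0.03)) 3.1 [ 0.166 -0.157  0.102] [0.005 0.053 0.999] [ 0.15 -0.17 -1.07  0.1  -0.8   1.94]
17 (np.float64(-0.005), np.float64(0.04), np.float64(0.03)) 1.9 [ 0.14  -0.186  0.097] [0.015 0.031 0.999] [-0.05 -0.15 -1.07  0.1  -0.77  2.13]
```

Request:
servo_tool --motion '[[[-0.03,-0.001,-0.018,0,0.04],[-0.065,-0.002,-0.036,0,0.04],[-0.1,-0.003,-0.054,0,0.04],[-0.132,-0.003,-0.054,0,0.04]]]'

```text
t: 16.2
position: [0.3601, 0.1625, 0.1614]
eef_rot: [-2.959, -0.381, -0.967]
force: [0.5, 0.5, -0.3]
finger_gap: 0.633
```

Request:
servo_tool --motion '[[[0.01,0.045,0.025,0,0.04]]]'

```text
t: 16.3
position: [0.3465, 0.1345, 0.1456]
eef_rot: [-2.968, -0.376, -0.957]
force: [1.2, -0.9, -0.1]
finger_gap: 0.638
```

Request:
servo_tool --motion '[[[0.01,0.045,0.025,0,0.04]]]'

```text
t: 16.4
position: [0.3379, 0.1029, 0.1462]
eef_rot: [-3.006, -0.365, -0.959]
force: [0.4, -0.9, 0.7]
finger_gap: 0.631
```

Request:
servo_tool --motion '[[[-0.005,0.03,0.04,0,0.04]]]'

```text
t: 16.5
position: [0.3393, 0.0932, 0.1339]
eef_rot: [-3.035, -0.347, -0.961]
force: [1.1, 0.3, -0.5]
finger_gap: 0.634
```

Request:
servo_tool --motion '[[[-0.01,0.045,0.02,0,0.04]]]'

```text
t: 16.6
position: [0.3187, 0.0826, 0.1338]
eef_rot: [-3.071, -0.333, -0.961]
force: [-0.9, -0.4, -0.2]
finger_gap: 0.634
```

Request:
servo_tool --motion '[[[-0.01,0.045,0.02,0,0.04]]]'

```text
t: 16.7
position: [0.2949, 0.0726, 0.137]
eef_rot: [-3.099, -0.318, -0.96]
force: [-0.2, -0.3, 0.3]
finger_gap: 0.633
```

Request:
servo_tool --motion '[[[0.01,0.04,0.03,0,0.04]]]'

```text
t: 16.8
position: [0.2892, 0.0492, 0.1392]
eef_rot: [-3.122, -0.299, -0.953]
force: [1.2, -0.0, 0.2]
finger_gap: 0.635
```

Request:
servo_tool --motion '[[[0.01,0.04,0.03,0,0.04]]]'

```text
t: 16.9
position: [0.2832, 0.0208, 0.141]
eef_rot: [3.138, -0.28, -0.954]
force: [0.5, -0.1, -0.4]
finger_gap: 0.634
```

Request:
servo_tool --motion '[[[0.01,0.04,0.03,0,0.04]]]'

```text
t: 17.0
position: [0.2762, -0.0095, 0.1426]
eef_rot: [3.119, -0.26, -0.956]
force: [0.7, 0.0, -0.1]
finger_gap: 0.636
```

```bash
python3 st.py
```

```text
t 17.0 [ 0.904 -0.227 -1.069  0.323 -0.854  1.05 ] [ 0.2762 -0.0095  0.1426] z [ 0.129 -0.223 -0.966] tilt 14.9 az -59.9 x [ 0.558 -0.789  0.257] F [ 0.7  0.  -0.1] gap 54.3
```

Request:
servo_tool --motion '[[[-0.01,0.04,0.025,0,0.04]]]'

```text
t: 17.1
position: [0.2557, -0.025, 0.1454]
eef_rot: [3.097, -0.239, -0.963]
force: [0.3, -0.3, 0.0]
finger_gap: 0.639
```

Request:
servo_tool --motion '[[[-0.01,0.04,0.025,0,0.04]]]'

```text
t: 17.2
position: [0.2339, -0.0387, 0.1501]
eef_rot: [3.08, -0.217, -0.963]
force: [-0.3, -0.5, -0.0]
finger_gap: 0.639
```

Request:
servo_tool --motion '[[[-0.01,0.02,0.045,0,0.04]]]'

```text
t: 17.3
position: [0.2346, -0.044, 0.1408]
eef_rot: [3.074, -0.187, -0.961]
force: [1.7, 1.5, -0.4]
finger_gap: 0.634
```

Request:
servo_tool --motion '[[[0,0.02,0.045,0,0.04]]]'

```text
t: 17.4
position: [0.2408, -0.0603, 0.1277]
eef_rot: [3.056, -0.161, -0.961]
force: [0.2, 1.4, 0.2]
finger_gap: 0.64
```

Request:
servo_tool --motion '[[[-0.01,0.02,0.045,0,0.04]]]'

```text
t: 17.5
position: [0.2406, -0.071, 0.113]
eef_rot: [3.035, -0.132, -0.968]
force: [0.4, 0.4, -0.5]
finger_gap: 0.636
```

Request:
servo_tool --motion '[[[-0.005,0.04,0.03,0,0.04]]]'

```text
t: 17.6
position: [0.224, -0.0943, 0.1129]
eef_rot: [3.02, -0.104, -0.97]
force: [-0.3, 0.2, -0.0]
finger_gap: 0.635
```

Request:
servo_tool --motion '[[[-0.025,0.035,0.025,0,0.04]]]'

```text
t: 17.7
position: [0.1967, -0.0997, 0.1182]
eef_rot: [3.007, -0.075, -0.98]
force: [-0.4, 0.0, -0.3]
finger_gap: 0.636
```

```bash
python3 st.py
python3 - <<'E'
from rig import imaging
import cv2,numpy as np
from h import *; from go import *
sc=imaging.snapshot("scene"); g=proj(sc,s['position']).round().astype(int); print(g)
w=imaging.snapshot("wrist"); y=max(g[1]-75,0); x=g[0]-100
cv2.imwrite("pics/c6.png",np.hstack([cv2.resize(w["color"],(400,300)),cv2.resize(sc["color"][y:y+150,x:x+200],(400,300),interpolation=cv2.INTER_CUBIC)]))
E
```

```text
t 17.7 [ 0.516 -0.254 -1.069  0.108 -0.888  1.567] [ 0.1967 -0.0997  0.1182] z [-0.07  -0.136 -0.988] tilt 8.8 az -117.1 x [ 0.556 -0.828  0.075] F [-0.4  0.  -0.3] gap 54.3
[369 105]
```

View pics/c6.png

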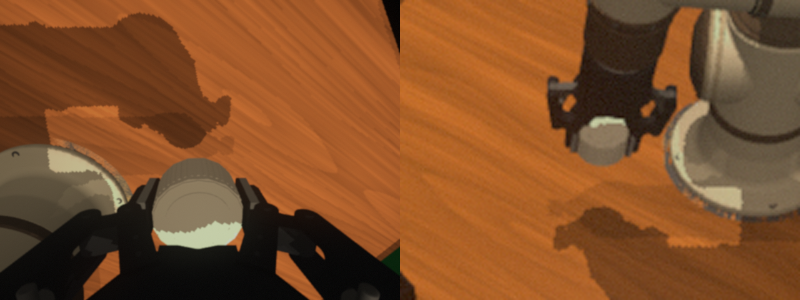

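Run:
```python
from plan4 import *
from rig import observe
import plan3
def ok2(X): return np.hypot(X[0],X[1])>.215 and X[2]>.085
import builtins
import plan4; plan4.ok=ok2
q=observe()['q']; print(tilt(q)); plan4.go(q,5)
```

```text
6.218226952898693
0 (np.float64(-0.015), np.float64(0.015), np.float64(0.045)) 4.5 [ 0.196 -0.104  0.104] [-0.016  0.078  0.997] [ 0.44 -0.19 -1.07  0.08 -0.82  1.66]
1 (np.float64(-0.005), np.float64(0.02), np.float64(0.045)) 3.1 [ 0.196 -0.121  0.087] [0.007 0.054 0.999] [ 0.3  -0.1  -1.07  0.07 -0.74  1.79]
2 (np.float64(-0.025), np.float64(0.03), np.float64(0.03)) 2.3 [ 0.177 -0.125  0.087] [0.029 0.028 0.999] [ 0.26 -0.12 -1.07  0.03 -0.77  1.86]
```

Request:
servo_tool --motion '[[[-0.015,0.015,0.045,0,0.04]]]'

```text
t: 17.9
position: [0.1992, -0.1018, 0.1059]
eef_rot: [3.012, -0.045, -0.976]
force: [0.2, 0.8, 0.5]
finger_gap: 0.638
```

Request:
servo_tool --motion '[[[-0.005,0.02,0.045,0,0.04]]]'

```text
t: 18.0
position: [0.1989, -0.1183, 0.0889]
eef_rot: [3.006, -0.013, -0.978]
force: [0.4, 0.2, -0.4]
finger_gap: 0.636
```

Request:
servo_tool --motion '[[[-0.025,0.03,0.03,0,0.04]]]'

```text
t: 18.1
position: [0.1781, -0.1236, 0.0882]
eef_rot: [2.991, 0.023, -0.989]
force: [-0.0, 0.2, 0.4]
finger_gap: 0.634
```

Request:
servo_tool --motion '[[[0,0,-0.04,0,0.04],[0,0,-0.08,0,0.04],[0,0,-0.12,0,0.04],[0,0,-0.15,0,0.04]]]'

```text
t: 18.5
position: [0.1986, -0.1136, 0.2399]
eef_rot: [2.999, 0.018, -0.987]
force: [1.1, 0.1, 0.1]
finger_gap: 0.633
```

```bash
python3 st.py
python3 - <<'E'
from plan import *; from go import *
print("cap axis",(R@A_t).round(3)); print("via",shift([.33,.1,.22]), "tray hi",shift([.51,.282,.15]))
q=s['q']; X=s['position']
for k in range(1,11):
    q,e=ik(X+(np.array([.51,.282,.15])-X)*k/10,R,q); print(q.round(2),round(e,4))
E
```

```text
t 18.5 [ 0.295 -0.348 -0.738  0.023 -1.322  1.853] [ 0.1986 -0.1136  0.2399] z [-0.128 -0.063 -0.99 ] tilt 8.2 az -153.9 x [ 0.551 -0.834 -0.018] F [1.1 0.1 0.1] gap 54.1
cap axis [0.024 0.031 0.999]
via [-0.1055 -0.2281 -0.0106] tray hi [-0.157  -0.4861  0.0242]
[ 0.42 -0.29 -0.72  0.01 -1.28  1.73] 0.0
[ 0.51 -0.21 -0.69 -0.01 -1.23  1.65] 0.0
[ 0.58 -0.13 -0.65 -0.02 -1.19  1.59] 0.0
[ 0.62 -0.05 -0.6  -0.03 -1.16  1.54] 0.0
[ 0.66  0.04 -0.54 -0.03 -1.13  1.51] 0.0
[ 0.69  0.13 -0.47 -0.04 -1.12  1.48] 0.0
[ 0.71  0.21 -0.38 -0.04 -1.12  1.46] 0.0
[ 0.73  0.29 -0.29 -0.04 -1.12  1.45] 0.0
[ 0.75  0.37 -0.2  -0.05 -1.14  1.43] 0.0
[ 0.76  0.45 -0.09 -0.05 -1.17  1.42] 0.0
```

Request:
servo_tool --motion '[[[-0.01,-0.03,0,0,0.04],[-0.023,-0.07,-0.001,0,0.04],[-0.036,-0.11,-0.002,0,0.04],[-0.05,-0.15,-0.002,0,0.04],[-0.063,-0.19,-0.003,0,0.04],[-0.076,-0.23,-0.003,0,0.04],[-0.09,-0.27,-0.004,0,0.04]]]'

```text
t: 19.2
position: [0.3721, 0.1112, 0.2035]
eef_rot: [2.996, 0.02, -0.987]
force: [0.7, -0.7, 0.4]
finger_gap: 0.635
```

Request:
servo_tool --motion '[[[-0.013,-0.04,0,0,0.04],[-0.026,-0.08,0,0,0.04],[-0.039,-0.12,-0.001,0,0.04],[-0.052,-0.16,-0.001,0,0.04],[-0.062,-0.195,-0.002,0,0.04],[-0.067,-0.212,-0.002,0,0.04],[-0.067,-0.212,-0.002,0,0.04]]]'

```text
t: 19.9
position: [0.5101, 0.2835, 0.1745]
eef_rot: [2.994, 0.02, -0.987]
force: [-0.9, -0.6, -1.2]
finger_gap: 0.635
```

```bash
python3 st.py
python3 - <<'E'
from rig import imaging
import cv2,numpy as np
from plan import A_t
from h import *; from go import *
print("cap axis",(R@A_t).round(3)); print("to z .05",shift([.51,.282,.05]))
sc=imaging.snapshot("scene"); w=imaging.snapshot("wrist"); g=proj(sc,s['position']).round().astype(int); y=g[1]-60; x=g[0]-80
cv2.imwrite("pics/c7.png",np.hstack([cv2.resize(w["color"],(400,300)),cv2.resize(sc["color"][y:y+120,x:x+160],(400,300),interpolation=cv2.INTER_CUBIC)]))
E
```

```text
t 19.9 [ 0.76   0.434 -0.052 -0.048 -1.226  1.415] [0.5101 0.2835 0.1745] z [-0.133 -0.065 -0.989] tilt 8.5 az -154.2 x [ 0.551 -0.834 -0.02 ] F [-0.9 -0.6 -1.2] gap 54.2
cap axis [0.029 0.032 0.999]
to z .05 [ 0.0036 -0.0174  0.1233]
```

View pics/c7.png

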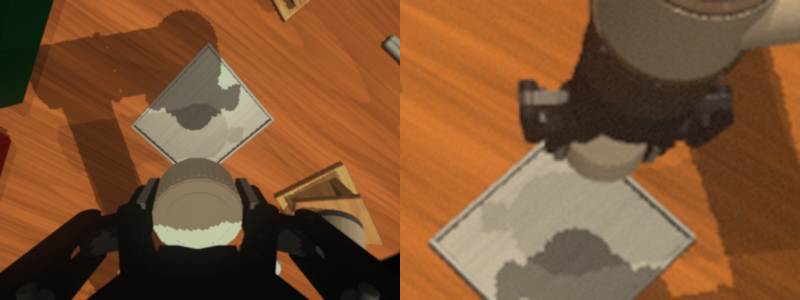

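Request:
servo_tool --motion '[[[0.001,-0.004,0.03,0,0.04],[0.002,-0.009,0.065,0,0.04],[0.003,-0.014,0.1,0,0.04],[0.004,-0.018,0.13,0,0.04],[0.004,-0.021,0.148,0,0.04],[0.004,-0.022,0.153,0,0.04],[0.004,-0.022,0.153,0,0.04]]]' --grip_force 50

```text
t: 20.7
position: [0.5087, 0.2803, 0.0225]
eef_rot: [2.995, 0.021, -0.987]
force: [-0.3, 0.2, 0.4]
finger_gap: 0.634
```

```bash
python3 st.py; python3 -c "
from go import *
print(shift(s['position']+[0,0,-.01]))"
```

```text
t 20.7 [ 0.758  0.598 -0.207 -0.058 -0.907  1.437] [0.5087 0.2803 0.0225] z [-0.133 -0.063 -0.989] tilt 8.5 az -154.6 x [ 0.551 -0.834 -0.021] F [-0.3  0.2  0.4] gap 54.1
[ 0.0002 -0.0015  0.0099]
```

Slowly down, watching force.

Request:
servo_tool --motion '[[[0,-0.001,0.004,0,0.04],[0,-0.001,0.008,0,0.04],[0,-0.002,0.012,0,0.04],[0,-0.002,0.012,0,0.04]]]'

```text
t: 21.1
position: [0.5089, 0.2812, 0.0102]
eef_rot: [2.996, 0.022, -0.988]
force: [-0.3, 0.6, -0.3]
finger_gap: 0.637
```

Request:
servo_tool --motion '[[[0,0,0.0015,0,0.04],[0,0,0.003,0,0.04],[0,0,0.003,0,0.04]]]'

```text
t: 21.4
position: [0.5085, 0.281, 0.0072]
eef_rot: [2.996, 0.021, -0.988]
force: [1.1, 0.7, 0.1]
finger_gap: 0.638
```

Request:
servo_tool --motion '[[[0,0,0.001,0,0.04],[0,0,0.002,0,0.04],[0,0,0.002,0,0.04]]]'

```text
t: 21.7
position: [0.5083, 0.2809, 0.0052]
eef_rot: [2.996, 0.021, -0.988]
force: [-0.0, 0.0, -0.4]
finger_gap: 0.633
```

```bash
python3 st.py
```

```text
t 21.7 [ 0.759  0.621 -0.217 -0.06  -0.873  1.439] [0.5083 0.2809 0.0052] z [-0.133 -0.062 -0.989] tilt 8.4 az -154.9 x [ 0.551 -0.835 -0.021] F [-0.   0.  -0.4] gap 54.1
```

Request:
servo_tool --motion '[[[0,0,0.001,0,0.04],[0,0,0.0015,0,0.04],[0,0,0.0015,0,0.04]]]'

```text
t: 22.0
position: [0.5081, 0.2808, 0.0038]
eef_rot: [2.996, 0.021, -0.988]
force: [0.6, 0.0, 0.1]
finger_gap: 0.639
```

Request:
servo_tool --motion '[[[0,0,0.001,0,0.04],[0,0,0.0015,0,0.04],[0,0,0.0015,0,0.04]]]'

```text
t: 22.3
position: [0.5081, 0.2809, 0.0027]
eef_rot: [2.996, 0.021, -0.987]
force: [-0.7, -0.5, 1.2]
finger_gap: 0.635
```

Request:
servo_tool --motion '[[[0,0,0.0005,0,0.04],[0,0,0.001,0,0.04],[0,0,0.001,0,0.04]]]' --grip_force 30

```text
t: 22.6
position: [0.5081, 0.2808, 0.0026]
eef_rot: [2.997, 0.021, -0.987]
force: [-1.0, -0.4, 7.0]
finger_gap: 0.637
```

Request:
servo_tool --motion '[[[0,0,0.0005,0,0.04],[0,0,0.001,0,0.04],[0,0,0.001,0,0.04]]]'

```text
t: 22.9
position: [0.5081, 0.2808, 0.0025]
eef_rot: [2.997, 0.021, -0.987]
force: [-3.2, 0.0, 10.7]
finger_gap: 0.637
```

```bash
python3 st.py;  python3 - <<'E'
from rig import imaging
import cv2,numpy as np
from go import *; from h import *
print('F',(R.T@s['force']).round(2),'T',(R.T@s['torque']).round(2))
sc=imaging.snapshot("scene"); w=imaging.snapshot("wrist"); g=proj(sc,s['position']).round().astype(int); y=g[1]-50; x=g[0]-60
cv2.imwrite("pics/c8.png",np.hstack([cv2.resize(w["color"],(400,300)),cv2.resize(sc["color"][y:y+90,x:x+120],(400,300),interpolation=cv2.INTER_CUBIC)]))
E
```

```text
t 22.9 [ 0.759  0.625 -0.22  -0.06  -0.866  1.439] [0.5081 0.2808 0.0025] z [-0.132 -0.062 -0.989] tilt 8.4 az -154.7 x [ 0.551 -0.834 -0.021] F [-3.2  0.  10.7] gap 54.4
F [ -1.97   4.13 -10.12] T [-0.76 -0.07  0.04]
```

View pics/c8.png

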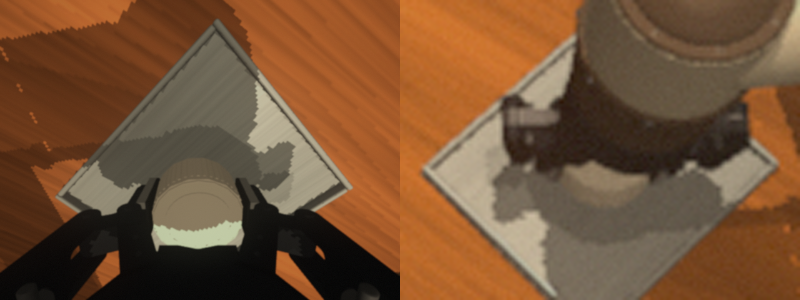

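Request:
servo_tool --motion '[[[0,0,-0.001,0,0.04],[0,0,-0.001,0,0.04]]]' --grip_force 20

```text
t: 23.2
position: [0.5081, 0.2809, 0.0026]
eef_rot: [2.997, 0.021, -0.987]
force: [-1.8, -0.1, 7.4]
finger_gap: 0.637
```

Request:
servo_tool --motion '[[[0,0,0,0,0.056],[0,0,0,0,0.058],[0,0,0,0,0.06],[0,0,0,0,0.064],[0,0,0,0,0.07],[0,0,-0.002,0,0.078],[0,0,-0.004,0,0.085],[0,0,-0.006,0,0.085]]]'

```text
t: 24.0
position: [0.5087, 0.2811, 0.0076]
eef_rot: [2.996, 0.021, -0.988]
force: [-0.2, -0.3, 0.4]
finger_gap: 0.993
```

```bash
python3 st.py
python3 - <<'E'
from go import *
print("up",shift(s['position']+[0,0,.15]))
E
```

```text
t 24.0 [ 0.758  0.619 -0.215 -0.06  -0.878  1.439] [0.5087 0.2811 0.0076] z [-0.133 -0.062 -0.989] tilt 8.4 az -154.9 x [ 0.551 -0.834 -0.021] F [-0.2 -0.3  0.4] gap 84.8
up [-0.0032  0.0217 -0.1484]
```

Request:
servo_tool --motion '[[[0,0.002,-0.015,0,0.085],[-0.001,0.006,-0.04,0,0.085],[-0.002,0.012,-0.08,0,0.085],[-0.003,0.018,-0.12,0,0.085],[-0.003,0.022,-0.15,0,0.085]]]'

```text
t: 24.5
position: [0.5095, 0.2812, 0.1632]
eef_rot: [3.0, 0.021, -0.987]
force: [0.4, 0.3, 0.2]
finger_gap: 0.994
```

Request:
servo_tool --motion '[[[0,0.04,-0.02,0,0.085],[0,0.08,-0.04,0,0.085],[0,0.12,-0.06,0,0.085],[0,0.16,-0.08,0,0.085],[0,0.16,-0.08,0,0.085]]]'

```text
t: 25.0
position: [0.3861, 0.1968, 0.2668]
eef_rot: [3.006, 0.023, -0.987]
force: [0.5, 0.7, 0.6]
finger_gap: 0.998
```

```bash
python3 st.py
python3 - <<'E'
from rig import imaging
import cv2,numpy as np
from h import *
sc=imaging.snapshot("scene"); tp=imaging.snapshot("top")
o=dict(np.load("pics/scene0.npz"))["color"]
for n,b in (("spool",(180,260,235,305)),("pliers",(245,320,325,380)),("purple",(285,180,320,215)),("decoy+cap",(360,180,400,222)),("crate",(170,135,280,230))):
    x0,y0,x1,y1=b; print(n,"mean diff",np.abs(sc["color"][y0:y1,x0:x1].astype(int)-o[y0:y1,x0:x1]).mean().round(2))
cv2.imwrite("pics/c9.png",np.hstack([cv2.resize(sc["color"][190:370,300:500],(400,360),interpolation=cv2.INTER_CUBIC),cv2.resize(tp["color"][180:300,150:283],(400,360),interpolation=cv2.INTER_CUBIC)]))
E
```

```text
t 25.0 [ 0.81   0.1   -0.271 -0.054 -1.328  1.363] [0.3861 0.1968 0.2668] z [-0.126 -0.056 -0.991] tilt 7.9 az -156.0 x [ 0.551 -0.834 -0.023] F [0.5 0.7 0.6] gap 85.3
spool mean diff 4.44
pliers mean diff 4.66
purple mean diff 4.35
decoy+cap mean diff 15.45
crate mean diff 4.85
```

View pics/c9.png

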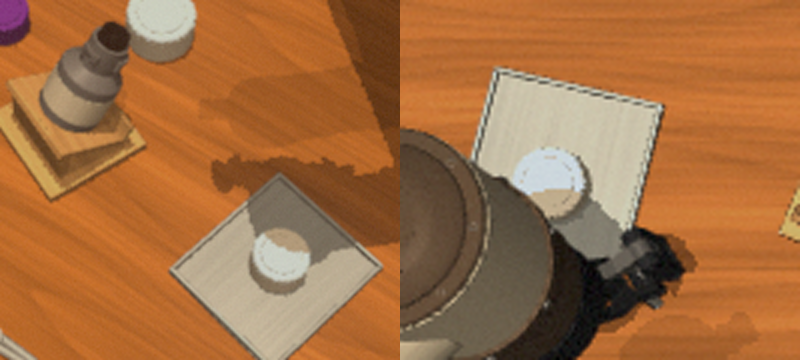

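The cap lies flat, top up, in the middle of the tray. The tub's neck is open, and the spool, pliers and other bystanders haven't moved (image difference at noise level). The gripper is clear of everything, so I'm handing in.

```bash
python3 -c "
from rig import job
print(job.sign_off())"
```

```text
the job is handed in; nothing more can be done
None
```

The cap is off the tub and lying flat, open side down, near the middle of the steel tray. I handed the job in at about 25 s of the 45 s allowed.

**Tilting the tool:** the moves can't tilt the tool directly. I tilted it by pushing against the arm's reach limits, to within about 7° of the tub's axis, which was as close as the joint ranges allow at the cap.

**Opening:** I gripped the cap at 105 N and pressed it to its hard stop, with 29–43 N along the axis. I turned it about 59° counter-clockwise while it stayed pressed. The force then fell to about 0 N as I drew it off along the axis.

**Placing:** I brought the tool nearly upright so the cap was within about 3° of level, and lowered it until it touched the tray. The peak contact force was about 11 N. I then eased off, opened the fingers and backed away.

**Last checks:**
- **Cap and tub:** the final pictures show the cap flat in the tray and the tub's neck open.
- **Bystanders:** the spool, pliers, crate and purple cap show only image noise compared with the start.
- **Large white cap:** its image patch did differ. The removed cap used to overlap that patch, and the loose cap looks to be where it was.
- **Not confirmed:** I can't tell whether the rim or the fingertips touched the tray first, so the cap may have settled a millimetre or so on release.

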